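# Sort the washing-up onto the drying plate and switch it on

### The job

Sort the washed things from the drying mat into the trays on the drying plate: spoons lying in the long narrow tray, egg cups in the square tray, jar lids in the round dish. When everything is in, press the plate's keys one at a time, each fully down and let up again: the large middle one first, then the left one, then the right one (left and right as seen from the robot). Leave the soap bottle, the canister and the mug where they are.

Things in the scene. Friction and masses are not known exactly. Their poses are not given: they have to be found in the camera images.
- plate: drying plate: flat grey slab fixed to the counter, 285 x 390 x 25 mm, yaw within 0.1 rad. Origin at counter level; x points away from the robot, y to the left as seen from the robot. It covers x -125 to +160 mm and y -195 to +195 mm; black key strip along its near edge (x -90 mm); the trays stand in a row on its top, 25 mm above the counter
- long_tray: long narrow aluminium tray for the spoons, fixed on the drying plate, open on top: 180 (x) x 86 (y) x 32 mm high, walls and floor 4 mm thick. Origin at the centre of its underside; x along its length
- square_tray: square aluminium tray for the egg cups, fixed on the plate, open on top: 124 x 124 x 32 mm high, walls and floor 4 mm thick. Origin at the centre of its underside
- round_dish: round aluminium dish for the jar lids, fixed on the plate, open on top: outer diameter 125 mm at the rim, inner about 116 mm, 28 mm high, floor 4 mm thick. Origin at the centre of its underside. Which of the three trays stands left, middle or right on the plate varies; their centres are 128 mm apart
- mat: dark grey drying mat lying fixed on the counter beside the plate (on either side), 270 (x) x 390 (y) x 5 mm; origin at the centre of its underside. The washed things start on it, mixed, in about three rows (80 mm apart in x) and three columns (125 mm apart in y)
- spoon1: steel spoon, 125 mm long: straight handle 85 mm long, 11 mm wide, 6 mm thick, and a round bowl 32 mm wide, 8 mm high at the +x end. Origin at the middle of its length, at its underside, on the handle (which reaches from x -62 to +22 mm); balances there; about 40 g. x along its length, z up. Starts lying flat, roughly along the world y axis. May be absent
- spoon2: steel spoon, 125 mm long: straight handle 85 mm long, 11 mm wide, 6 mm thick, and a round bowl 32 mm wide, 8 mm high at the +x end. Origin at the middle of its length, at its underside, on the handle (which reaches from x -62 to +22 mm); balances there; about 40 g. x along its length, z up. Starts lying flat, roughly along the world y axis. May be absent
- spoon3: steel spoon, 125 mm long: straight handle 85 mm long, 11 mm wide, 6 mm thick, and a round bowl 32 mm wide, 8 mm high at the +x end. Origin at the middle of its length, at its underside, on the handle (which reaches from x -62 to +22 mm); balances there; about 40 g. x along its length, z up. Starts lying flat, roughly along the world y axis. May be absent
- eggcup1: white ceramic egg cup, a round upright cup 44 mm across at the top 20 mm, 48 mm high (it may be grasped as a 44 mm cylinder over its whole height); about 70 g. Origin at its middle, on its axis, 24 mm above its foot; z along its axis towards the mouth. Starts standing. May be absent
- eggcup2: white ceramic egg cup, a round upright cup 44 mm across at the top 20 mm, 48 mm high (it may be grasped as a 44 mm cylinder over its whole height); about 70 g. Origin at its middle, on its axis, 24 mm above its foot; z along its axis towards the mouth. Starts standing. May be absent
- eggcup3: white ceramic egg cup, a round upright cup 44 mm across at the top 20 mm, 48 mm high (it may be grasped as a 44 mm cylinder over its whole height); about 70 g. Origin at its middle, on its axis, 24 mm above its foot; z along its axis towards the mouth. Starts standing. May be absent
- lid1: steel jar lid, a flat disc 54 mm across, 14 mm high, about 30 g. Origin at the centre of its underside, z along its axis. May be absent
- lid2: steel jar lid, a flat disc 54 mm across, 14 mm high, about 30 g. Origin at the centre of its underside, z along its axis. May be absent
- lid3: steel jar lid, a flat disc 54 mm across, 14 mm high, about 30 g. Origin at the centre of its underside, z along its axis. May be absent
- key_left (a joint): travel of the left key of the drying plate: 0 up, 0.006 m fully down (counts as pressed beyond 0.004 m); springs back up; rises from 1.5 N at the first motion to 5 N fully down
- key_left_top (a point): centre of the top face of the left key, which moves down with it; round grey key 24 mm across on the black strip, its top face 18 mm above the plate's top, 75 mm from the middle key, on the left as seen from the robot (plate +y)
- key_mid (a joint): travel of the large middle key of the drying plate: 0 up, 0.006 m fully down (counts as pressed beyond 0.004 m); springs back up; rises from 1.5 N at the first motion to 5 N fully down
- key_mid_top (a point): centre of the top face of the large middle key, which moves down with it; round grey key 36 mm across on the black strip, its top face 18 mm above the plate's top, in the middle of the strip
- key_right (a joint): travel of the right key of the drying plate: 0 up, 0.006 m fully down (counts as pressed beyond 0.004 m); springs back up; rises from 1.5 N at the first motion to 5 N fully down
- key_right_top (a point): centre of the top face of the right key, which moves down with it; round grey key 24 mm across on the black strip, its top face 18 mm above the plate's top, 75 mm from the middle key, on the right as seen from the robot (plate -y)
- soap: white soap bottle, 60 mm across, 170 mm high, a bystander standing near the work; origin at the centre of its underside; leave it where it is
- canister: white ceramic canister, 90 mm across, 140 mm high, a bystander standing near the work; origin at the centre of its underside; leave it where it is
- mug: blue mug, 80 mm across, 90 mm high, a bystander standing near the work; origin at the centre of its underside; leave it where it is

How it is judged:
On the way, in this order (a step that is already met when the one before it is completed fails the run):
1. every spoon in the long tray, every egg cup in the square tray, every jar lid in the round dish, at rest (x of spoon1 in the frame of long_tray between -0.03 and 0.03 m and y of spoon1 in the frame of long_tray between -0.038 and 0.038 m and z of each of spoon1, spoon2, spoon3 in the frame of long_tray below 0.03 m and linear speed of each of spoon1, spoon2, spoon3, eggcup1, eggcup2, eggcup3, lid1, lid2, lid3 below 0.05 m/s and x of spoon2 in the frame of long_tray between -0.03 and 0.03 m and y of spoon2 in the frame of long_tray between -0.038 and 0.038 m and x of spoon3 in the frame of long_tray between -0.03 and 0.03 m and y of spoon3 in the frame of long_tray between -0.038 and 0.038 m and x of eggcup1 in the frame of square_tray between -0.052 and 0.052 m and y of eggcup1 in the frame of square_tray between -0.052 and 0.052 m and z of each of eggcup1, eggcup2, eggcup3 in the frame of square_tray below 0.04 m and x of eggcup2 in the frame of square_tray between -0.052 and 0.052 m and y of eggcup2 in the frame of square_tray between -0.052 and 0.052 m and x of eggcup3 in the frame of square_tray between -0.052 and 0.052 m and y of eggcup3 in the frame of square_tray between -0.052 and 0.052 m and horizontal distance between each of lid1, lid2, lid3 and round_dish below 0.045 m and z of each of lid1, lid2, lid3 in the frame of round_dish below 0.045 m and not (value of joint key_left above 0.004 m) and not (value of joint key_mid above 0.004 m) and not (value of joint key_right above 0.004 m)), for 0.2 s.
2. the large middle key is pressed down (value of joint key_mid above 0.004 m), for 0.05 s.
3. the left key is pressed down (value of joint key_left above 0.004 m), for 0.05 s.
4. the right key is pressed down (value of joint key_right above 0.004 m), for 0.05 s.
At the end, for the whole second after the job is handed in: spoon middles within 30 mm along and 38 mm across of the long tray's centre, under 30 mm up; egg cup middles within 52 mm of the square tray's centre in x and y, under 40 mm up; lids within 45 mm of the dish's centre, under 45 mm up (heights over tray undersides); all at rest; keys up (x of spoon1 in the frame of long_tray between -0.03 and 0.03 m and y of spoon1 in the frame of long_tray between -0.038 and 0.038 m and z of each of spoon1, spoon2, spoon3 in the frame of long_tray below 0.03 m and linear speed of each of spoon1, spoon2, spoon3, eggcup1, eggcup2, eggcup3, lid1, lid2, lid3 below 0.05 m/s and x of spoon2 in the frame of long_tray between -0.03 and 0.03 m and y of spoon2 in the frame of long_tray between -0.038 and 0.038 m and x of spoon3 in the frame of long_tray between -0.03 and 0.03 m and y of spoon3 in the frame of long_tray between -0.038 and 0.038 m and x of eggcup1 in the frame of square_tray between -0.052 and 0.052 m and y of eggcup1 in the frame of square_tray between -0.052 and 0.052 m and z of each of eggcup1, eggcup2, eggcup3 in the frame of square_tray below 0.04 m and x of eggcup2 in the frame of square_tray between -0.052 and 0.052 m and y of eggcup2 in the frame of square_tray between -0.052 and 0.052 m and x of eggcup3 in the frame of square_tray between -0.052 and 0.052 m and y of eggcup3 in the frame of square_tray between -0.052 and 0.052 m and horizontal distance between each of lid1, lid2, lid3 and round_dish below 0.045 m and z of each of lid1, lid2, lid3 in the frame of round_dish below 0.045 m and value of joint each of key_left, key_mid, key_right below 0.002 m); the robot touches nothing.
It fails at once if the soap is moved by more than 30 mm (distance of soap from where it was at the start of the episode above 0.03 m).
It fails at once if the canister is moved by more than 30 mm (distance of canister from where it was at the start of the episode above 0.03 m).
It fails at once if the mug is moved by more than 30 mm (distance of mug from where it was at the start of the episode above 0.03 m).
It fails at once if two keys are down at once (value of joint each of key_left, key_mid above 0.004 m or value of joint each of key_mid, key_right above 0.004 m or value of joint each of key_left, key_right above 0.004 m).
Of spoon1, eggcup1, lid1, spoon2, eggcup2, lid2, spoon3, eggcup3, lid3 only 6 to 8 are there at a start; the rules pass over those that are not, and their reading is None.
At some moment in a run one of spoon1, lid1, spoon2, lid2, spoon3, lid3 may be knocked a few centimetres aside while the robot is not near it.
Once in a run the grip may slacken for a moment while it holds something.
It also fails if it takes over 210 s, if anything falls off the work surface, if the arm or the gripper's body presses on something with over 40 N, if the wrist force passes 120 N, or if a joint passes its speed limit or range.

### The arm

A 7-joint arm with a two-finger parallel gripper is mounted at the origin on the work surface. World frame = base frame: x ahead of the robot, y to its left, z up, the work surface at z = 0. Lengths are in m, angles in rad, forces in N, time in s.
With the tool pointing down it reaches from about 0.4 to 0.85 m from the base axis. Payload 10.4 kg.
Tool frame: the origin (TCP) lies at the very end of the fingers, on their centre line; the grasp point (between the pads) lies 19 mm behind it; z points along the fingers, y is the line along which they close (so a half turn about z gives the same grasp; the last joint's range is limited). The gripper opens to 85 mm and grips with 20 to 120 N. Pads are 22 mm wide; open, the fingers measure 114 mm over their backs; the gripper's body (76 mm by 85 mm) begins 54 mm behind the grasp point. The pads swing forward as they close: fully open they stand 13 mm farther back than shut.
Start: joints at [1.19, 0.332, -0.065, 1.46, 0.022, 1.35, -0.088], TCP at [0.219, -0.585, 0.231] pointing down, gripper open.
Joint ranges: [-2.6, 2.6], [-0.5, 2.12], [-1.47, 1.34], [0.16, 2.42], [-1.27, 4.41], [0.06, 2.06], [-2.6, 2.6]. Speed limits (rad/s): [2.22, 2.22, 2.79, 2.79, 3.14, 3.14, 3.14].

### API

Orientations are given as a unit quaternion [x, y, z, w].
In Python, from workcell import * gives the robot as it stands. The module is installed in compiled form; this text tells all that it offers.
- The arm moves only by the tool carry_out, never from a script. Its argument "motion" is a list of rows, each an object with "xyz": the shift along the tool's x, y, z in m, a list of three; "angular": the turn, a rotation vector about the tool's x, y, z in degrees, a list of three. A call has 1 to 12 rows; each row is the pose to reach, as a shift and turn from the pose commanded when the call began, along the tool's axes at that moment; what a row does not reach only later rows make up. A row lasts 1/10 s, in which the tool goes at most 50 mm and 8.59 degrees, less where a joint would pass 70% of its speed; a pose out of reach is approached as far as the arm can. A call with a gripper value outside its range is refused whole. "hand" is the opening, from 0 (shut) to 1 (fully open), set as the call begins (left out, the last holds). The fingers move at their own pace and stop on an object; "grip_force" is the grip in N (left out, the last holds). Time passes only in rows, so rows that repeat a pose let the fingers close. It gives the time, the measured TCP pose, the force, the opening and the grip force at its end, in the units of the state.
- get_obs(): the state, without advancing time (a new reading comes with each control period).
- camera(name): name is "side" or "top"; returns a dict with "img" (384x512x3 uint8, red, green, blue), "fx", "fy", "cx", "cy" (pixels), "extrinsics" (4x4, takes a point from camera to world coordinates). Camera axes: x right, y up, looking along -z (the intrinsics and any distortion apply to the point x, -y, -z); pixel columns grow to the right and rows downward; lengths in m; the calibration is good to about 2 mm. A picture is of the moment at which its call begins. There is no depth.
- hand_in(): hands the job in; it is judged then, once.
The state is a dict: "clock": time; "joint_pos": joint angles; "joint_velocities": joint speeds; "tau": joint torques, N m; "position": TCP position; "ee_rot": TCP orientation; "ft_force": force on the tool from outside, world axes, zero at the start; "torque": the same for the moment, N m; "grip_width": opening from 0.0 (shut) to 1.0 (fully open); "grasp_force": force on a finger pad.
Only numpy, scipy, OpenCV 4.12 (cv2) and the standard library are available. Lean on these libraries where they do the work, as an engineer would, in place of code of your own. Each camera call takes 0.05 s, during which the arm holds its last target. There are 200 camera calls.

## Working session

There is one attempt and no reset: what is moved stays moved. The work goes in short steps, Python scripts to look and compute and a tool call to move; the robot and the scene stay as the last step left them, time stands still between calls to the robot, and variables do not carry over. Pictures are saved under pics/ and viewed, at most 14 in all, crops included, and the job is handed in when it is done.

Besides the shell and the picture viewer there is one more tool, called after ">>>" as name([rows], argument=value, ...), one row to a line, values as JSON. carry_out: Moves the arm, as the interface text tells. Its arguments: {"type":"object","properties":{"motion":{"type":"array"},"hand":{"type":"number"},"grip_force":{"type":"number"}},"required":["motion"]}

```bash
mkdir -p pics
python3 - <<'E'
from workcell import *
import cv2
o=get_obs();print({k:o[k] for k in('clock','position','ee_rot','grip_width','ft_force')})
for n in('top','side'):
    c=camera(n);cv2.imwrite(f'pics/{n}0.png',cv2.resize(c['img'][:,:,::-1],(800,600),interpolation=cv2.INTER_CUBIC));print(n,{k:c[k] for k in c if k!='img'})
E
```

```text
{'clock': 0.0, 'position': array([ 0.2187221 , -0.58505233,  0.23049388]), 'ee_rot': array([ 9.84038301e-01,  1.77955236e-01, -1.75932157e-04, -7.24287913e-04]), 'grip_width': 0.9989354363151787, 'ft_force': array([ 0.26210667, -0.5250239 ,  0.09214097])}
top {'fx': 473.5492454949438, 'fy': 473.5492454949438, 'cx': 256.7222245541033, 'cy': 193.87466637122833, 'extrinsics': array([[-0.01527789,  0.9911532 , -0.13184052,  0.40715886],
       [-0.99984511, -0.01399176,  0.0106761 , -0.08341585],
       [ 0.00873697,  0.13198321,  0.99121345,  1.42379445],
       [ 0.        ,  0.        ,  0.        ,  1.        ]])}
side {'fx': 379.5798722206185, 'fy': 379.5798722206185, 'cx': 250.70273340153923, 'cy': 184.17858533880997, 'extrinsics': array([[-0.98320156,  0.12914698, -0.12897966,  0.44828483],
       [-0.18248921, -0.68192649,  0.70828945,  0.67382438],
       [ 0.0035188 ,  0.71992869,  0.69403912,  0.81859631],
       [ 0.        ,  0.        ,  0.        ,  1.        ]])}
```

View pics/top0.png

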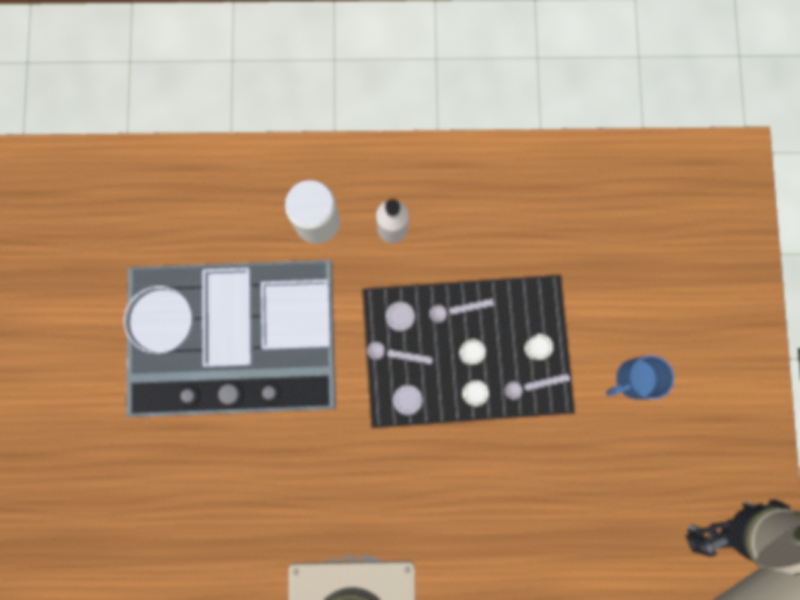

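View pics/side0.png

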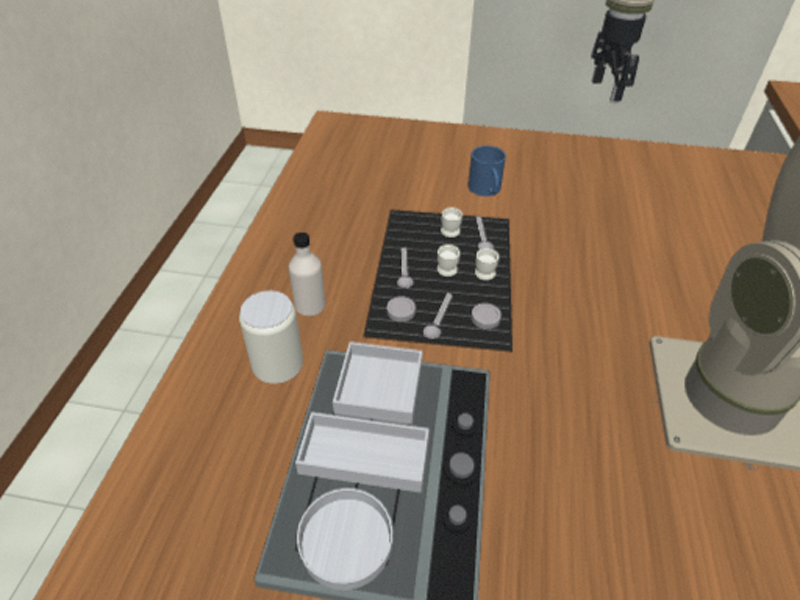

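The top view (800 px wide) shows the lids at (400,316) and (408,400), and the spoon bowls at (438,314), (376,351) and (513,390). The cups are at (472,352), (539,347) and (475,393). The plate is on the left with, from left to right, the dish, the long tray and the square tray. Its keys are at (187,396), (228,394) and (269,393). All bystanders are clear of the mat.

```bash
cat > h.py <<'E'
from workcell import *
import numpy as np, cv2
from scipy.spatial.transform import Rotation as R
def world(c,u,v,z):
    E=c['extrinsics'];d=E[:3,:3]@np.array([(u-c['cx'])/c['fx'],-(v-c['cy'])/c['fy'],-1.])
    return E[:3,3]+d*(z-E[2,3])/d[2]
def pix(c,p):
    E=c['extrinsics'];q=E[:3,:3].T@(np.array(p)-E[:3,3]);return c['cx']+c['fx']*q[0]/-q[2],c['cy']-c['fy']*q[1]/-q[2]
def blobs(c,mask,minA=8):
    n,l,s,ce=cv2.connectedComponentsWithStats(mask.astype(np.uint8),connectivity=4)
    out=[]
    for i in range(1,n):
        if s[i,4]<minA: continue
        pts=np.argwhere(l==i)[:,::-1].astype(float);m=pts.mean(0);w,V=np.linalg.eigh(np.cov((pts-m).T))
        out.append((s[i,4],m,V[:,1],np.sqrt(np.maximum(w,0))*4, c['img'][l==i].mean()))
    return out
def shift(p,yaw=None):
    """tool-frame shift to world TCP p and turn about tool z to have closing axis at world angle yaw (mod pi)"""
    o=get_obs();r=R.from_quat(o['ee_rot']);s=r.inv().apply(np.array(p)-o['position'])
    t=None
    if yaw is not None:
        y=r.apply([0,1,0]);a=np.arctan2(y[1],y[0]);t=-np.degrees((yaw-a+np.pi/2)%np.pi-np.pi/2)
    return np.round(s,4),t
E
python3 - <<'E'
from h import *
c=camera('top');im=c['img'].astype(int)
cv2.imwrite('pics/crop.png',cv2.resize(c['img'][160:285,70:380,::-1],(775,312),interpolation=cv2.INTER_CUBIC))
m=np.zeros(im.shape[:2],bool);m[175:275,232:368]=1
# mat region: neutral colours brighter than mat
mask=m&(im.min(2)>105)&(im.max(2)-im.min(2)<50)
for b in blobs(c,mask):
    A,ce,v,ax,br=b;w=world(c,*ce,.012);w2=world(c,*(ce+v*10),.012);d=w2-w
    print(A,ce.round(1),w[:2].round(4),'ang',np.degrees(np.arctan2(d[1],d[0])).round(0),ax.round(1),round(br))
for n,u,v,z in [('dish',160,319,.053),('long',227,317,.057),('sq',296,315,.057),('kl',187,396,.043),('km',228,394,.043),('kr',269,393,.043),
  ('pl1',130,268,.025),('pl2',330,262,.025),('pl3',333,408,.025),('pl4',128,415,.025)]:
    print(n,world(c,u/1.5625,v/1.5625,z)[:2].round(4))
E
```

```text
255 [292.7 197.5] [ 0.5824 -0.2066] ang 101.0 [ 8.6 50.9] 158
294 [255.7 202. ] [ 0.5705 -0.0952] ang 142.0 [19.3 19.4] 175
264 [344.5 221.7] [ 0.5073 -0.3598] ang 112.0 [17.3 19.5] 201
244 [302.  224.9] [ 0.4998 -0.2322] ang 122.0 [17.3 18. ] 201
106 [240.1 223.8] [ 0.5055 -0.0476] ang -158.0 [11.6 11.8] 161
149 [261.7 227.9] [ 0.4926 -0.112 ] ang 79.0 [ 5.9 33.5] 160
258 [340.9 246.3] [ 0.4344 -0.3462] ang 103.0 [ 8.7 51.1] 159
248 [303.9 251.1] [ 0.4219 -0.2359] ang 104.0 [17.6 18.1] 202
305 [260.4 255.5] [ 0.411  -0.1067] ang 79.0 [19.7 19.8] 176
dish [0.5657 0.3503]
long [0.5672 0.2253]
sq [0.5691 0.0974]
kl [0.423  0.2998]
km [0.4255 0.2243]
kr [0.4262 0.1487]
pl1 [0.6679 0.4191]
pl2 [0.6744 0.0368]
pl3 [0.3968 0.032 ]
pl4 [0.3897 0.4137]
```

View pics/crop.png

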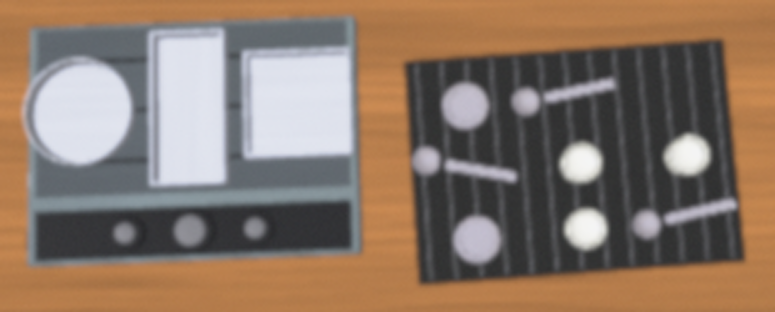

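The crop confirms three spoons, three cups and two lids, and the plate yaw comes out near +0.02 rad. Tray centres are dish (0.565,0.354), long (0.567,0.227) and square (0.570,0.099).

```bash
cat >> h.py <<'E'
def detect(lo=(175,232),hi=(275,368)):
    c=camera('top');im=c['img'].astype(int);m=np.zeros(im.shape[:2],bool);m[lo[0]:hi[0],lo[1]:hi[1]]=1
    mask=m&(im.min(2)>105)&(im.max(2)-im.min(2)<50)
    mask=cv2.morphologyEx(mask.astype(np.uint8),cv2.MORPH_CLOSE,np.ones((3,3),np.uint8))
    n,l,s,_=cv2.connectedComponentsWithStats(mask,connectivity=8);res=[]
    for i in range(1,n):
        if s[i,4]<60: continue
        p=np.argwhere(l==i)[:,::-1].astype(float);br=im[l==i].mean();me=p.mean(0);w,V=np.linalg.eigh(np.cov((p-me).T));v=V[:,1]
        if w[1]>4*w[0]:
            t=(p-me)@v;mid=me+v*(t.max()+t.min())/2;v=v if t.max()<-t.min() else -v
            a=world(c,*mid,.009);d=world(c,*(mid+10*v),.009)-a;L=np.ptp(t)*np.linalg.norm(d)/10
            res.append(('spoon',a[:2].round(4),np.degrees(np.arctan2(d[1],d[0])).round(1),L.round(3)))
        else:
            k='cup' if br>190 else 'lid';res.append((k,world(c,*me,.04 if k=='cup' else .017)[:2].round(4),s[i,4]))
    return res
E
python3 - <<'E'
from h import *
for r in detect():print(*r)
print(shift([.505,-.355,.15],np.pi/2),get_obs()['joint_pos'])
E
```

```text
spoon [ 0.5844 -0.215 ] 101.1 0.127
lid [ 0.5699 -0.0952] 294
cup [ 0.5051 -0.3544] 264
cup [ 0.498  -0.2295] 242
spoon [ 0.4965 -0.0934] 78.6 0.125
spoon [ 0.4362 -0.3543] 102.6 0.126
cup [ 0.4216 -0.2329] 248
lid [ 0.4109 -0.1066] 304
(array([ 0.3487, -0.1153,  0.0809]), np.float64(20.503008984629027)) [ 1.19040308  0.33262888 -0.06473027  1.46058243  0.02158621  1.34987593
 -0.08848724]
```

>>> carry_out([
  {"xyz": [0.04,-0.013,0.01],"angular": [0,0,2]},
  {"xyz": [0.08,-0.026,0.02],"angular": [0,0,4]},
  {"xyz": [0.12,-0.04,0.03],"angular": [0,0,7]},
  {"xyz": [0.16,-0.053,0.04],"angular": [0,0,10]},
  {"xyz": [0.2,-0.066,0.045],"angular": [0,0,13]},
  {"xyz": [0.24,-0.08,0.055],"angular": [0,0,15]},
  {"xyz": [0.28,-0.093,0.065],"angular": [0,0,18]},
  {"xyz": [0.32,-0.106,0.075],"angular": [0,0,20]},
  {"xyz": [0.3487,-0.1153,0.081],"angular": [0,0,20.5]},
  {"xyz": [0.3487,-0.1153,0.081],"angular": [0,0,20.5]},
  {"xyz": [0.3487,-0.1153,0.081],"angular": [0,0,20.5]},
], hand=1, grip_force=40)

```text
clock: 1.3
position: [0.5053, -0.3548, 0.1499]
ee_rot: [1.0, 0.001, -0.0, -0.0]
ft_force: [-0.0, -0.8, -0.4]
grip_width: 1.0
grasp_force: 0.0
```

Run:
```python
from h import *
o=get_obs();print(o['clock'],o['position'],o['ee_rot'],o['joint_pos'].round(2));print(shift([.505,-.3545,.025],np.pi/2))
```

```text
1.3 [ 0.50531342 -0.35476465  0.14988792] [ 9.99999595e-01  8.08951831e-04 -3.61771159e-04 -1.60191328e-04] [ 0.7   0.38 -0.21  1.58  0.08  1.2  -1.09]
(array([-0.0002, -0.0002,  0.1249]), np.float64(0.09269241820355542))
```

>>> carry_out([
  {"xyz": [0,0,0.035],"angular": [0,0,0]},
  {"xyz": [0,0,0.07],"angular": [0,0,0]},
  {"xyz": [0,0,0.1],"angular": [0,0,0]},
  {"xyz": [0,0,0.12],"angular": [0,0,0]},
  {"xyz": [0,0,0.125],"angular": [0,0,0]},
  {"xyz": [0,0,0.125],"angular": [0,0,0]},
])

```text
clock: 1.9
position: [0.5042, -0.3563, 0.0252]
ee_rot: [1.0, -0.001, -0.0, 0.0]
ft_force: [0.4, -0.9, 1.1]
grip_width: 1.003
grasp_force: 0.0
```

>>> carry_out([
  {"xyz": [0,0,0],"angular": [0,0,0]},
  {"xyz": [0,0,0],"angular": [0,0,0]},
  {"xyz": [0,0,0],"angular": [0,0,0]},
  {"xyz": [0,0,0],"angular": [0,0,0]},
  {"xyz": [0,0,0],"angular": [0,0,0]},
  {"xyz": [0,0,0],"angular": [0,0,0]},
  {"xyz": [0,0,-0.02],"angular": [0,0,0]},
  {"xyz": [0,0,-0.05],"angular": [0,0,0]},
  {"xyz": [0,0,-0.09],"angular": [0,0,0]},
  {"xyz": [0,0,-0.125],"angular": [0,0,0]},
], hand=0, grip_force=40)

```text
clock: 2.9
position: [0.5052, -0.3553, 0.1525]
ee_rot: [1.0, 0.0, 0.0, 0.0]
ft_force: [0.9, 0.1, -0.7]
grip_width: 0.5
grasp_force: 40.8
```

Run:
```python
from h import *
for r in detect():print(*r)
```

```text
spoon [ 0.5843 -0.215 ] 101.3 0.127
lid [ 0.5697 -0.0952] 289
spoon [ 0.4622 -0.392 ] 166.4 0.24
cup [ 0.4979 -0.2294] 239
spoon [ 0.4965 -0.0934] 78.7 0.125
cup [ 0.4215 -0.2329] 246
lid [ 0.4109 -0.1066] 304
```

>>> carry_out([
  {"xyz": [0.003,-0.04,0],"angular": [0,0,0]},
  {"xyz": [0.006,-0.08,0],"angular": [0,0,0]},
  {"xyz": [0.009,-0.12,0],"angular": [0,0,0]},
  {"xyz": [0.012,-0.16,0],"angular": [0,0,0]},
  {"xyz": [0.015,-0.2,0],"angular": [0,0,0]},
  {"xyz": [0.018,-0.24,0],"angular": [0,0,0]},
  {"xyz": [0.021,-0.28,0],"angular": [0,0,0]},
  {"xyz": [0.024,-0.32,0],"angular": [0,0,0]},
  {"xyz": [0.027,-0.36,0],"angular": [0,0,0]},
  {"xyz": [0.03,-0.4,0],"angular": [0,0,0]},
  {"xyz": [0.032,-0.43,0],"angular": [0,0,0]},
  {"xyz": [0.032,-0.441,0],"angular": [0,0,0]},
])

```text
clock: 4.15
position: [0.5369, 0.0896, 0.1507]
ee_rot: [1.0, 0.002, 0.0, -0.001]
ft_force: [0.3, 0.4, -1.3]
grip_width: 0.504
grasp_force: 41.0
```

>>> carry_out([
  {"xyz": [0,0,0.03],"angular": [0,0,0]},
  {"xyz": [0,0,0.06],"angular": [0,0,0]},
  {"xyz": [0,0,0.085],"angular": [0,0,0]},
  {"xyz": [0,0,0.095],"angular": [0,0,0]},
  {"xyz": [0,0,0.099],"angular": [0,0,0]},
  {"xyz": [0,0,0.099],"angular": [0,0,0]},
])

```text
clock: 4.75
position: [0.5372, 0.0853, 0.0517]
ee_rot: [1.0, -0.0, -0.0, 0.0]
ft_force: [-0.6, 1.0, -0.2]
grip_width: 0.502
grasp_force: 41.1
```

Run:
```python
from h import *
c=camera('side');cv2.imwrite('pics/s1.png',cv2.resize(c['img'][200:384,130:340,::-1],(685,600),interpolation=cv2.INTER_CUBIC));print(get_obs()['position'],get_obs()['joint_pos'].round(2))
```

```text
[0.53740994 0.08555364 0.0520857 ] [ 0.15  0.37 -0.46  1.85  0.2   0.97 -1.96]
```

View pics/s1.png

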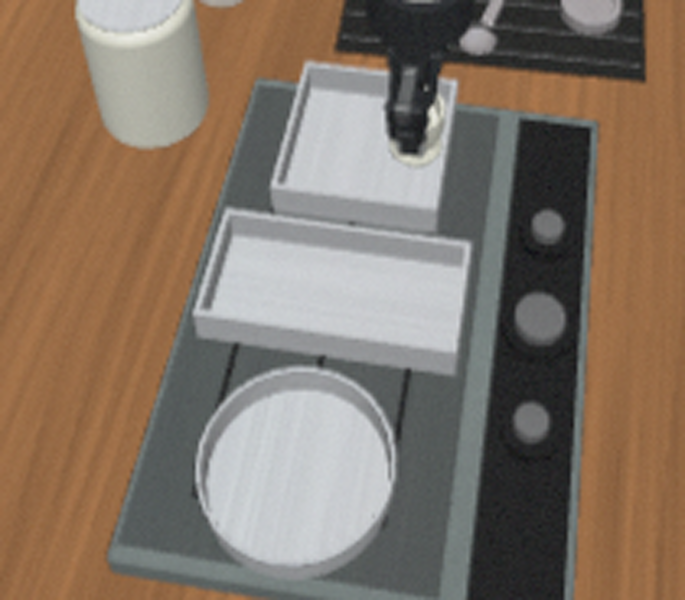

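The side view shows cup 1, still in the fingers, inside the near half of the square tray at crop (415,150). I'll release it and go to cup 2.

>>> carry_out([
  {"xyz": [0,0,0],"angular": [0,0,0]},
  {"xyz": [0,0,0],"angular": [0,0,0]},
  {"xyz": [0,0,0],"angular": [0,0,0]},
  {"xyz": [0,0,-0.03],"angular": [0,0,0]},
  {"xyz": [0,0,-0.065],"angular": [0,0,0]},
  {"xyz": [0,0,-0.099],"angular": [0,0,0]},
], hand=0.7)

```text
clock: 5.4
position: [0.5369, 0.0858, 0.1517]
ee_rot: [1.0, 0.0, -0.0, -0.0]
ft_force: [-0.3, 0.3, 0.2]
grip_width: 0.697
grasp_force: 0.0
```

>>> carry_out([
  {"xyz": [-0.005,0.04,0],"angular": [0,0,0]},
  {"xyz": [-0.01,0.08,0],"angular": [0,0,0]},
  {"xyz": [-0.015,0.12,0],"angular": [0,0,0]},
  {"xyz": [-0.02,0.16,0],"angular": [0,0,0]},
  {"xyz": [-0.025,0.2,0],"angular": [0,0,0]},
  {"xyz": [-0.03,0.24,0],"angular": [0,0,0]},
  {"xyz": [-0.035,0.28,0],"angular": [0,0,0]},
  {"xyz": [-0.039,0.31,0],"angular": [0,0,0]},
  {"xyz": [-0.039,0.3155,0],"angular": [0,0,0]},
  {"xyz": [-0.039,0.3155,0],"angular": [0,0,0]},
], hand=1)

```text
clock: 6.4
position: [0.4979, -0.2306, 0.1504]
ee_rot: [1.0, -0.001, 0.0, 0.0]
ft_force: [0.4, 0.4, -0.0]
grip_width: 0.999
grasp_force: 0.0
```

>>> carry_out([
  {"xyz": [0,0,0.035],"angular": [0,0,0]},
  {"xyz": [0,0,0.07],"angular": [0,0,0]},
  {"xyz": [0,0,0.1],"angular": [0,0,0]},
  {"xyz": [0,0,0.12],"angular": [0,0,0]},
  {"xyz": [0,0,0.125],"angular": [0,0,0]},
  {"xyz": [0,0,0.125],"angular": [0,0,0]},
])

```text
clock: 7.0
position: [0.4984, -0.2284, 0.0252]
ee_rot: [1.0, 0.001, -0.0, -0.0]
ft_force: [-0.2, -1.0, 1.1]
grip_width: 0.998
grasp_force: 0.0
```

>>> carry_out([
  {"xyz": [0,0,0],"angular": [0,0,0]},
  {"xyz": [0,0,0],"angular": [0,0,0]},
  {"xyz": [0,0,0],"angular": [0,0,0]},
  {"xyz": [0,0,0],"angular": [0,0,0]},
  {"xyz": [0,0,0],"angular": [0,0,0]},
  {"xyz": [0,0,0],"angular": [0,0,0]},
  {"xyz": [0,0,-0.02],"angular": [0,0,0]},
  {"xyz": [0,0,-0.05],"angular": [0,0,0]},
  {"xyz": [0,0,-0.09],"angular": [0,0,0]},
  {"xyz": [0,0,-0.125],"angular": [0,0,0]},
], hand=0)

```text
clock: 8.0
position: [0.4982, -0.2298, 0.1525]
ee_rot: [1.0, 0.0, 0.0, 0.0]
ft_force: [0.5, -0.1, -1.2]
grip_width: 0.503
grasp_force: 29.3
```

>>> carry_out([
  {"xyz": [0.01,-0.04,0],"angular": [0,0,0]},
  {"xyz": [0.02,-0.08,0],"angular": [0,0,0]},
  {"xyz": [0.03,-0.12,0],"angular": [0,0,0]},
  {"xyz": [0.04,-0.16,0],"angular": [0,0,0]},
  {"xyz": [0.05,-0.2,0],"angular": [0,0,0]},
  {"xyz": [0.06,-0.24,0],"angular": [0,0,0]},
  {"xyz": [0.065,-0.28,0],"angular": [0,0,0]},
  {"xyz": [0.07,-0.31,0],"angular": [0,0,0]},
  {"xyz": [0.07,-0.3175,0],"angular": [0,0,0]},
])

```text
clock: 8.9
position: [0.568, 0.0923, 0.1508]
ee_rot: [1.0, 0.003, 0.0, -0.001]
ft_force: [-0.3, 0.2, -0.4]
grip_width: 0.501
grasp_force: 42.7
```

Run:
```python
from h import *
c=camera('top')
print(world(c,309/1.5625,203/1.5625,.14),world(c,315/1.5625,242/1.5625,0.0),world(c,392/1.5625,208/1.5625,.17))
for r in detect():print(*r)
print(get_obs()['grip_width'],get_obs()['position'])
```

```text
[0.75970284 0.064038   0.14      ] [0.71943065 0.06827765 0.        ] [ 0.74067219 -0.08359086  0.17      ]
spoon [ 0.5843 -0.215 ] 101.2 0.127
lid [ 0.5698 -0.095 ] 291
spoon [ 0.4965 -0.0934] 78.8 0.125
spoon [ 0.4362 -0.3542] 102.5 0.126
cup [ 0.4216 -0.2329] 248
lid [ 0.4109 -0.1066] 304
0.5012852031870103 [0.56794437 0.08901407 0.15049665]
```

>>> carry_out([
  {"xyz": [0.02,0,0],"angular": [0,0,0]},
  {"xyz": [0.035,0,0],"angular": [0,0,0]},
  {"xyz": [0.035,0,0],"angular": [0,0,0]},
  {"xyz": [0.035,0,0.03],"angular": [0,0,0]},
  {"xyz": [0.035,0,0.06],"angular": [0,0,0]},
  {"xyz": [0.035,0,0.085],"angular": [0,0,0]},
  {"xyz": [0.035,0,0.095],"angular": [0,0,0]},
  {"xyz": [0.035,0,0.099],"angular": [0,0,0]},
  {"xyz": [0.035,0,0.099],"angular": [0,0,0]},
])

```text
clock: 9.9
position: [0.6034, 0.0872, 0.0521]
ee_rot: [1.0, -0.0, 0.0, 0.0]
ft_force: [-0.8, -0.3, -0.5]
grip_width: 0.501
grasp_force: 43.2
```

>>> carry_out([
  {"xyz": [0,0,0],"angular": [0,0,0]},
  {"xyz": [0,0,0],"angular": [0,0,0]},
  {"xyz": [0,0,0],"angular": [0,0,0]},
  {"xyz": [0,0,-0.03],"angular": [0,0,0]},
  {"xyz": [0,0,-0.065],"angular": [0,0,0]},
  {"xyz": [0,0,-0.099],"angular": [0,0,0]},
], hand=0.7)

```text
clock: 10.5
position: [0.6031, 0.0878, 0.1519]
ee_rot: [1.0, 0.0, 0.0, -0.0]
ft_force: [0.2, -0.3, -0.4]
grip_width: 0.702
grasp_force: 0.0
```

>>> carry_out([
  {"xyz": [-0.02,0.035,0],"angular": [0,0,0]},
  {"xyz": [-0.04,0.07,0],"angular": [0,0,0]},
  {"xyz": [-0.06,0.105,0],"angular": [0,0,0]},
  {"xyz": [-0.08,0.14,0],"angular": [0,0,0]},
  {"xyz": [-0.1,0.175,0],"angular": [0,0,0]},
  {"xyz": [-0.12,0.21,0],"angular": [0,0,0]},
  {"xyz": [-0.14,0.245,0],"angular": [0,0,0]},
  {"xyz": [-0.16,0.28,0],"angular": [0,0,0]},
  {"xyz": [-0.175,0.31,0],"angular": [0,0,0]},
  {"xyz": [-0.181,0.321,0],"angular": [0,0,0]},
  {"xyz": [-0.181,0.321,0],"angular": [0,0,0]},
], hand=1)

```text
clock: 11.6
position: [0.4215, -0.2347, 0.1506]
ee_rot: [1.0, -0.001, 0.0, 0.0]
ft_force: [0.0, -0.0, -0.2]
grip_width: 1.002
grasp_force: 0.0
```

>>> carry_out([
  {"xyz": [0,0,0.035],"angular": [0,0,0]},
  {"xyz": [0,0,0.07],"angular": [0,0,0]},
  {"xyz": [0,0,0.1],"angular": [0,0,0]},
  {"xyz": [0,0,0.12],"angular": [0,0,0]},
  {"xyz": [0,0,0.125],"angular": [0,0,0]},
  {"xyz": [0,0,0.125],"angular": [0,0,0]},
])

```text
clock: 12.2
position: [0.4227, -0.232, 0.0252]
ee_rot: [1.0, 0.001, -0.0, -0.0]
ft_force: [0.4, -0.3, -0.0]
grip_width: 0.998
grasp_force: 0.0
```

>>> carry_out([
  {"xyz": [0,0,0],"angular": [0,0,0]},
  {"xyz": [0,0,0],"angular": [0,0,0]},
  {"xyz": [0,0,0],"angular": [0,0,0]},
  {"xyz": [0,0,0],"angular": [0,0,0]},
  {"xyz": [0,0,0],"angular": [0,0,0]},
  {"xyz": [0,0,0],"angular": [0,0,0]},
  {"xyz": [0,0,-0.02],"angular": [0,0,0]},
  {"xyz": [0,0,-0.05],"angular": [0,0,0]},
  {"xyz": [0,0,-0.09],"angular": [0,0,0]},
  {"xyz": [0,0,-0.125],"angular": [0,0,0]},
], hand=0)

```text
clock: 13.2
position: [0.4221, -0.2333, 0.1525]
ee_rot: [1.0, -0.0, 0.0, 0.0]
ft_force: [0.6, -0.7, -0.6]
grip_width: 0.502
grasp_force: 40.9
```

Run:
```python
from h import *
o=get_obs();print(o['position'],o['joint_pos'].round(2))
c=camera('top');cv2.imwrite('pics/t2.png',cv2.resize(c['img'][155:275,70:240,::-1],(680,480),interpolation=cv2.INTER_CUBIC))
```

```text
[ 0.42213224 -0.23329531  0.15247527] [ 0.65  0.1  -0.25  1.92  0.03  1.13 -1.18]
```

View pics/t2.png

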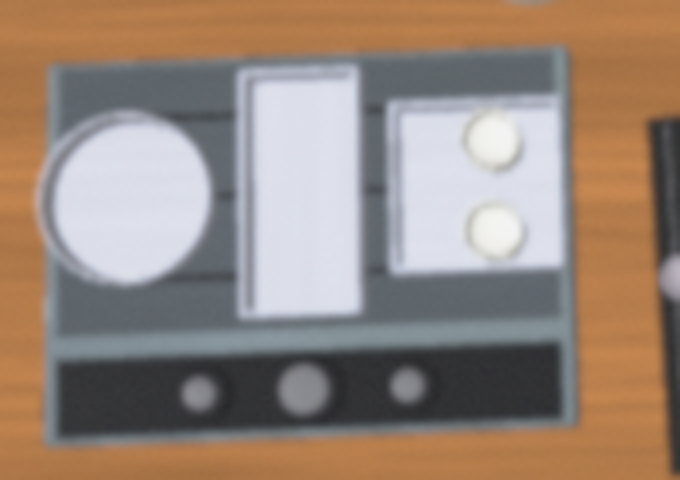

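Cups 1 and 2 stand in the right part of the square tray, at crop (495,230) and (492,140). Cup 3 goes to the left side, with the gripper turned 90°.

>>> carry_out([
  {"xyz": [0.012,-0.03,0],"angular": [0,0,-7.5]},
  {"xyz": [0.025,-0.06,0],"angular": [0,0,-15]},
  {"xyz": [0.037,-0.09,0],"angular": [0,0,-22.5]},
  {"xyz": [0.05,-0.12,0],"angular": [0,0,-30]},
  {"xyz": [0.062,-0.15,0],"angular": [0,0,-37.5]},
  {"xyz": [0.075,-0.18,0],"angular": [0,0,-45]},
  {"xyz": [0.087,-0.21,0],"angular": [0,0,-52.5]},
  {"xyz": [0.1,-0.24,0],"angular": [0,0,-60]},
  {"xyz": [0.115,-0.275,0],"angular": [0,0,-67.5]},
  {"xyz": [0.13,-0.31,0],"angular": [0,0,-75]},
  {"xyz": [0.14,-0.34,0],"angular": [0,0,-82.5]},
  {"xyz": [0.148,-0.362,0],"angular": [0,0,-90]},
])

```text
clock: 14.45
position: [0.5704, 0.1312, 0.1504]
ee_rot: [0.705, 0.71, 0.0, -0.0]
ft_force: [-0.1, -0.3, -0.9]
grip_width: 0.501
grasp_force: 40.9
```

>>> carry_out([
  {"xyz": [0,0,0],"angular": [0,0,0]},
  {"xyz": [0,0,0],"angular": [0,0,0]},
])

```text
clock: 14.65
position: [0.57, 0.1287, 0.1501]
ee_rot: [0.707, 0.707, -0.0, -0.0]
ft_force: [-0.3, -0.2, -1.4]
grip_width: 0.503
grasp_force: 41.0
```

Run:
```python
from h import *
o=get_obs();print(o['position'],o['ee_rot'].round(3),o['joint_pos'].round(2),shift([.5695,.129,.051],0))
for r in detect():print(*r)
```

```text
[0.57000068 0.12873245 0.15013407] [ 0.707  0.707 -0.    -0.   ] [ 0.22  0.37 -0.64  1.65  0.24  1.2  -0.47] (array([ 0.0003, -0.0005,  0.0991]), np.float64(-0.046104201693385326))
spoon [ 0.5844 -0.215 ] 101.3 0.127
lid [ 0.5698 -0.0951] 290
spoon [ 0.4965 -0.0934] 78.9 0.125
spoon [ 0.4361 -0.3543] 102.5 0.126
lid [ 0.4109 -0.1066] 304
```

>>> carry_out([
  {"xyz": [0,0,0.03],"angular": [0,0,0]},
  {"xyz": [0,0,0.06],"angular": [0,0,0]},
  {"xyz": [0,0,0.085],"angular": [0,0,0]},
  {"xyz": [0,0,0.095],"angular": [0,0,0]},
  {"xyz": [0,0,0.099],"angular": [0,0,0]},
  {"xyz": [0,0,0.099],"angular": [0,0,0]},
])

```text
clock: 15.3
position: [0.5706, 0.1282, 0.052]
ee_rot: [0.708, 0.707, 0.0, 0.0]
ft_force: [-0.1, 0.8, -0.5]
grip_width: 0.503
grasp_force: 41.3
```

>>> carry_out([
  {"xyz": [0,0,0],"angular": [0,0,0]},
  {"xyz": [0,0,0],"angular": [0,0,0]},
  {"xyz": [0,0,0],"angular": [0,0,0]},
  {"xyz": [0,0,-0.03],"angular": [0,0,0]},
  {"xyz": [0,0,-0.065],"angular": [0,0,0]},
  {"xyz": [0,0,-0.099],"angular": [0,0,0]},
], hand=0.68)

```text
clock: 15.9
position: [0.57, 0.1288, 0.1519]
ee_rot: [0.707, 0.707, 0.0, 0.0]
ft_force: [1.1, 1.0, -0.3]
grip_width: 0.683
grasp_force: 0.0
```

>>> carry_out([
  {"xyz": [-0.04,0,0],"angular": [0,0,0]},
  {"xyz": [-0.08,0,0],"angular": [0,0,0]},
  {"xyz": [-0.12,0,0],"angular": [0,0,0]},
  {"xyz": [-0.16,0,0],"angular": [0,0,0]},
  {"xyz": [-0.2,0,0],"angular": [0,0,0]},
  {"xyz": [-0.22,0,0],"angular": [0,0,0]},
  {"xyz": [-0.224,0,0],"angular": [0,0,0]},
  {"xyz": [-0.224,0,0.02],"angular": [0,0,0]},
  {"xyz": [-0.224,0,0.06],"angular": [0,0,0]},
  {"xyz": [-0.224,0,0.09],"angular": [0,0,0]},
  {"xyz": [-0.224,0,0.11],"angular": [0,0,0]},
  {"xyz": [-0.224,0,0.11],"angular": [0,0,0]},
], hand=0.85)

```text
clock: 17.1
position: [0.5684, -0.0936, 0.0379]
ee_rot: [0.707, 0.708, -0.001, -0.002]
ft_force: [-0.4, 0.2, -0.1]
grip_width: 0.849
grasp_force: 0.0
```

>>> carry_out([
  {"xyz": [0,0,0.015],"angular": [0,0,0]},
  {"xyz": [0,0,0.028],"angular": [0,0,0]},
  {"xyz": [0,0,0.036],"angular": [0,0,0]},
  {"xyz": [0,0,0.036],"angular": [0,0,0]},
])

```text
clock: 17.5
position: [0.5695, -0.0952, 0.0033]
ee_rot: [0.707, 0.707, -0.0, -0.001]
ft_force: [-0.0, 0.3, -0.8]
grip_width: 0.848
grasp_force: 0.0
```

>>> carry_out([
  {"xyz": [0,0,0],"angular": [0,0,0]},
  {"xyz": [0,0,0],"angular": [0,0,0]},
  {"xyz": [0,0,0],"angular": [0,0,0]},
  {"xyz": [0,0,0],"angular": [0,0,0]},
  {"xyz": [0,0,0],"angular": [0,0,0]},
  {"xyz": [0,0,-0.01],"angular": [0,0,0]},
  {"xyz": [0,0,-0.035],"angular": [0,0,0]},
  {"xyz": [0,0,-0.07],"angular": [0,0,0]},
  {"xyz": [0,0,-0.105],"angular": [0,0,0]},
  {"xyz": [0,0,-0.146],"angular": [0,0,0]},
], hand=0)

```text
clock: 18.5
position: [0.5694, -0.0952, 0.1517]
ee_rot: [0.707, 0.707, -0.0, -0.0]
ft_force: [0.1, 0.1, 0.0]
grip_width: 0.61
grasp_force: 41.9
```

>>> carry_out([
  {"xyz": [0.04,0,0],"angular": [0,0,0]},
  {"xyz": [0.08,0,0],"angular": [0,0,0]},
  {"xyz": [0.12,0,0],"angular": [0,0,0]},
  {"xyz": [0.16,0,0],"angular": [0,0,0]},
  {"xyz": [0.2,-0.002,0],"angular": [0,0,0]},
  {"xyz": [0.24,-0.002,0],"angular": [0,0,0]},
  {"xyz": [0.28,-0.003,0],"angular": [0,0,0]},
  {"xyz": [0.32,-0.004,0],"angular": [0,0,0]},
  {"xyz": [0.36,-0.005,0],"angular": [0,0,0]},
  {"xyz": [0.4,-0.005,0],"angular": [0,0,0]},
  {"xyz": [0.435,-0.005,0],"angular": [0,0,0]},
  {"xyz": [0.449,-0.005,0],"angular": [0,0,0]},
])

```text
clock: 19.7
position: [0.5634, 0.3578, 0.1508]
ee_rot: [0.706, 0.709, 0.0, -0.001]
ft_force: [-1.2, 0.3, -0.1]
grip_width: 0.612
grasp_force: 41.9
```

>>> carry_out([
  {"xyz": [0,0,0],"angular": [0,0,0]},
  {"xyz": [0,0,0.03],"angular": [0,0,0]},
  {"xyz": [0,0,0.06],"angular": [0,0,0]},
  {"xyz": [0,0,0.09],"angular": [0,0,0]},
  {"xyz": [0,0,0.11],"angular": [0,0,0]},
  {"xyz": [0,0,0.12],"angular": [0,0,0]},
  {"xyz": [0,0,0.12],"angular": [0,0,0]},
])

```text
clock: 20.4
position: [0.5654, 0.3516, 0.0295]
ee_rot: [0.708, 0.707, -0.001, 0.0]
ft_force: [-0.8, 0.4, -0.1]
grip_width: 0.613
grasp_force: 47.6
```

>>> carry_out([
  {"xyz": [0,0,0],"angular": [0,0,0]},
  {"xyz": [0,0,0],"angular": [0,0,0]},
  {"xyz": [0,0,0],"angular": [0,0,0]},
  {"xyz": [0,0,-0.02],"angular": [0,0,0]},
  {"xyz": [0,0,-0.05],"angular": [0,0,0]},
  {"xyz": [0,0,-0.085],"angular": [0,0,0]},
  {"xyz": [0,0,-0.12],"angular": [0,0,0]},
  {"xyz": [0,0,-0.12],"angular": [0,0,0]},
], hand=0.76)

```text
clock: 21.2
position: [0.5671, 0.3557, 0.1566]
ee_rot: [0.707, 0.707, 0.004, 0.001]
ft_force: [-0.1, -0.6, 0.2]
grip_width: 0.76
grasp_force: 0.0
```

Run:
```python
from h import *
for r in detect():print(*r)
o=get_obs();print(o['position'],o['joint_pos'].round(2))
c=camera('side');cv2.imwrite('pics/s3.png',cv2.resize(c['img'][200:384,130:340,::-1],(685,600),interpolation=cv2.INTER_CUBIC))
```

```text
spoon [ 0.5844 -0.215 ] 101.1 0.127
spoon [ 0.4965 -0.0934] 78.7 0.125
spoon [ 0.4362 -0.3543] 102.6 0.126
lid [ 0.4109 -0.1066] 304
[0.56627313 0.35483268 0.15372855] [-0.16  0.56 -0.68  1.41  0.35  1.29 -0.85]
```

View pics/s3.png

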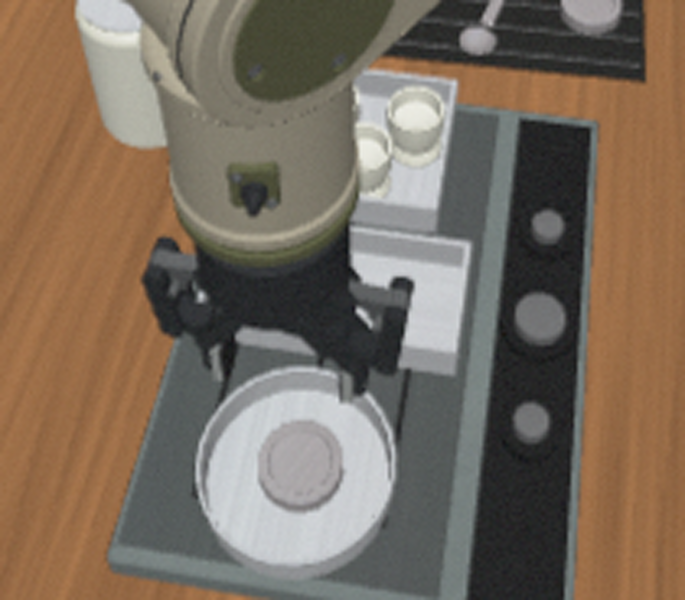

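Lid 1 lies flat in the middle of the dish at crop (300,465). Lid 2 is next.

>>> carry_out([
  {"xyz": [-0.04,-0.013,0],"angular": [0,0,0]},
  {"xyz": [-0.08,-0.027,0],"angular": [0,0,0]},
  {"xyz": [-0.12,-0.04,0],"angular": [0,0,0]},
  {"xyz": [-0.16,-0.053,0],"angular": [0,0,0]},
  {"xyz": [-0.2,-0.067,0],"angular": [0,0,0]},
  {"xyz": [-0.24,-0.08,0],"angular": [0,0,0]},
  {"xyz": [-0.28,-0.093,0],"angular": [0,0,0]},
  {"xyz": [-0.32,-0.107,0],"angular": [0,0,0]},
  {"xyz": [-0.36,-0.12,0],"angular": [0,0,0]},
  {"xyz": [-0.4,-0.133,0],"angular": [0,0,0]},
  {"xyz": [-0.44,-0.147,0],"angular": [0,0,0]},
  {"xyz": [-0.461,-0.154,0],"angular": [0,0,0]},
], hand=0.85)

```text
clock: 22.5
position: [0.4089, -0.1106, 0.1493]
ee_rot: [0.708, 0.706, -0.001, -0.001]
ft_force: [-0.1, 0.2, -0.2]
grip_width: 0.849
grasp_force: 0.0
```

>>> carry_out([
  {"xyz": [0,0,0],"angular": [0,0,0]},
  {"xyz": [0,0,0.03],"angular": [0,0,0]},
  {"xyz": [0,0,0.06],"angular": [0,0,0]},
  {"xyz": [0,0,0.09],"angular": [0,0,0]},
  {"xyz": [0,0,0.11],"angular": [0,0,0]},
  {"xyz": [0,0,0.125],"angular": [0,0,0]},
  {"xyz": [0,0,0.137],"angular": [0,0,0]},
  {"xyz": [0,0,0.146],"angular": [0,0,0]},
  {"xyz": [0,0,0.146],"angular": [0,0,0]},
])

```text
clock: 23.4
position: [0.4105, -0.1068, 0.0033]
ee_rot: [0.707, 0.707, -0.0, -0.001]
ft_force: [-0.3, -0.4, 0.6]
grip_width: 0.848
grasp_force: 0.0
```

>>> carry_out([
  {"xyz": [0,0,0],"angular": [0,0,0]},
  {"xyz": [0,0,0],"angular": [0,0,0]},
  {"xyz": [0,0,0],"angular": [0,0,0]},
  {"xyz": [0,0,0],"angular": [0,0,0]},
  {"xyz": [0,0,0],"angular": [0,0,0]},
  {"xyz": [0,0,-0.01],"angular": [0,0,0]},
  {"xyz": [0,0,-0.035],"angular": [0,0,0]},
  {"xyz": [0,0,-0.07],"angular": [0,0,0]},
  {"xyz": [0,0,-0.105],"angular": [0,0,0]},
  {"xyz": [0,0,-0.146],"angular": [0,0,0]},
], hand=0)

```text
clock: 24.4
position: [0.4107, -0.1071, 0.1523]
ee_rot: [0.707, 0.707, 0.0, 0.0]
ft_force: [2.3, -1.3, -0.5]
grip_width: 0.614
grasp_force: 41.9
```

Now I carry lid 2 back and set it on lid 1, 14 mm higher.

>>> carry_out([
  {"xyz": [0.04,0.013,0],"angular": [0,0,0]},
  {"xyz": [0.08,0.027,0],"angular": [0,0,0]},
  {"xyz": [0.12,0.04,0],"angular": [0,0,0]},
  {"xyz": [0.16,0.053,0],"angular": [0,0,0]},
  {"xyz": [0.2,0.067,0],"angular": [0,0,0]},
  {"xyz": [0.24,0.08,0],"angular": [0,0,0]},
  {"xyz": [0.28,0.093,0],"angular": [0,0,0]},
  {"xyz": [0.32,0.107,0],"angular": [0,0,0]},
  {"xyz": [0.36,0.12,0],"angular": [0,0,0]},
  {"xyz": [0.4,0.133,0],"angular": [0,0,0]},
  {"xyz": [0.44,0.147,0],"angular": [0,0,0]},
  {"xyz": [0.461,0.154,0],"angular": [0,0,0]},
])

```text
clock: 25.6
position: [0.5649, 0.3572, 0.1511]
ee_rot: [0.706, 0.708, 0.001, -0.001]
ft_force: [0.3, -0.6, 0.2]
grip_width: 0.616
grasp_force: 42.0
```

>>> carry_out([
  {"xyz": [0,0,0],"angular": [0,0,0]},
  {"xyz": [0,0,0.03],"angular": [0,0,0]},
  {"xyz": [0,0,0.06],"angular": [0,0,0]},
  {"xyz": [0,0,0.085],"angular": [0,0,0]},
  {"xyz": [0,0,0.1],"angular": [0,0,0]},
  {"xyz": [0,0,0.104],"angular": [0,0,0]},
  {"xyz": [0,0,0.104],"angular": [0,0,0]},
])

```text
clock: 26.3
position: [0.5654, 0.3533, 0.0469]
ee_rot: [0.707, 0.707, 0.0, 0.0]
ft_force: [0.4, -0.4, 0.0]
grip_width: 0.608
grasp_force: 42.0
```

>>> carry_out([
  {"xyz": [0,0,0],"angular": [0,0,0]},
  {"xyz": [0,0,0],"angular": [0,0,0]},
  {"xyz": [0,0,0],"angular": [0,0,0]},
  {"xyz": [0,0,-0.02],"angular": [0,0,0]},
  {"xyz": [0,0,-0.05],"angular": [0,0,0]},
  {"xyz": [0,0,-0.085],"angular": [0,0,0]},
  {"xyz": [0,0,-0.104],"angular": [0,0,0]},
  {"xyz": [0,0,-0.104],"angular": [0,0,0]},
], hand=0.76)

```text
clock: 27.1
position: [0.5664, 0.355, 0.1543]
ee_rot: [0.707, 0.707, 0.003, 0.001]
ft_force: [-0.6, 0.5, -0.4]
grip_width: 0.757
grasp_force: 0.0
```

Run:
```python
from h import *
for r in detect():print(*r)
o=get_obs();print(o['position'],o['joint_pos'].round(2))
```

```text
spoon [ 0.5844 -0.215 ] 101.2 0.127
spoon [ 0.4965 -0.0934] 78.7 0.125
spoon [ 0.4362 -0.3542] 102.5 0.126
[0.56573895 0.3542741  0.15204164] [-0.13  0.58 -0.72  1.41  0.38  1.3  -0.87]
```

>>> carry_out([
  {"xyz": [-0.04,-0.006,0],"angular": [0,0,1]},
  {"xyz": [-0.08,-0.012,0],"angular": [0,0,2]},
  {"xyz": [-0.12,-0.018,0],"angular": [0,0,3]},
  {"xyz": [-0.16,-0.024,0],"angular": [0,0,4]},
  {"xyz": [-0.2,-0.03,0],"angular": [0,0,5]},
  {"xyz": [-0.24,-0.036,0],"angular": [0,0,6]},
  {"xyz": [-0.28,-0.042,0],"angular": [0,0,7]},
  {"xyz": [-0.32,-0.048,0],"angular": [0,0,8]},
  {"xyz": [-0.36,-0.055,0],"angular": [0,0,9]},
  {"xyz": [-0.4,-0.062,0],"angular": [0,0,10]},
  {"xyz": [-0.435,-0.067,0],"angular": [0,0,11]},
  {"xyz": [-0.4475,-0.0685,0],"angular": [0,0,11.3]},
], hand=0.45)

```text
clock: 28.35
position: [0.4951, -0.0981, 0.1492]
ee_rot: [0.775, 0.632, -0.001, -0.0]
ft_force: [-0.3, -0.3, -0.0]
grip_width: 0.449
grasp_force: 0.0
```

>>> carry_out([
  {"xyz": [0,0,0],"angular": [0,0,0]},
  {"xyz": [0,0,0.03],"angular": [0,0,0]},
  {"xyz": [0,0,0.06],"angular": [0,0,0]},
  {"xyz": [0,0,0.09],"angular": [0,0,0]},
  {"xyz": [0,0,0.11],"angular": [0,0,0]},
  {"xyz": [0,0,0.125],"angular": [0,0,0]},
  {"xyz": [0,0,0.137],"angular": [0,0,0]},
  {"xyz": [0,0,0.143],"angular": [0,0,0]},
  {"xyz": [0,0,0.143],"angular": [0,0,0]},
])

```text
clock: 29.25
position: [0.4966, -0.0934, 0.007]
ee_rot: [0.773, 0.634, -0.0, -0.0]
ft_force: [0.7, 0.3, -0.1]
grip_width: 0.447
grasp_force: 0.0
```

>>> carry_out([
  {"xyz": [0,0,0],"angular": [0,0,0]},
  {"xyz": [0,0,0],"angular": [0,0,0]},
  {"xyz": [0,0,0],"angular": [0,0,0]},
  {"xyz": [0,0,0],"angular": [0,0,0]},
  {"xyz": [0,0,0],"angular": [0,0,0]},
  {"xyz": [0,0,-0.01],"angular": [0,0,0]},
  {"xyz": [0,0,-0.035],"angular": [0,0,0]},
  {"xyz": [0,0,-0.07],"angular": [0,0,0]},
  {"xyz": [0,0,-0.105],"angular": [0,0,0]},
  {"xyz": [0,0,-0.143],"angular": [0,0,0]},
  {"xyz": [0,0,-0.143],"angular": [0,0,0]},
], hand=0)

```text
clock: 30.35
position: [0.4994, -0.094, 0.1559]
ee_rot: [0.773, 0.634, 0.002, 0.004]
ft_force: [-0.1, -0.6, -2.5]
grip_width: 0.105
grasp_force: 39.1
```

Run:
```python
from h import *
o=get_obs();print(o['position'],o['joint_pos'].round(2),o['ee_rot'].round(3),shift([.567,.213,.15],np.pi/2+.02))
```

```text
[ 0.49938123 -0.09402545  0.15593369] [ 0.65  0.18 -0.6   1.84  0.11  1.15 -0.19] [0.773 0.634 0.002 0.004] (array([0.3143, 0.0061, 0.0057]), np.float64(77.56140465524832))
```

>>> carry_out([
  {"xyz": [0.026,0.001,0],"angular": [0,0,6.5]},
  {"xyz": [0.052,0.002,0],"angular": [0,0,13]},
  {"xyz": [0.078,0.002,0],"angular": [0,0,19.5]},
  {"xyz": [0.104,0.003,0],"angular": [0,0,26]},
  {"xyz": [0.13,0.004,0],"angular": [0,0,32.5]},
  {"xyz": [0.156,0.005,0],"angular": [0,0,39]},
  {"xyz": [0.182,0.006,0],"angular": [0,0,45.5]},
  {"xyz": [0.208,0.006,0],"angular": [0,0,52]},
  {"xyz": [0.236,0.007,0],"angular": [0,0,58.5]},
  {"xyz": [0.264,0.008,0],"angular": [0,0,65]},
  {"xyz": [0.292,0.009,0],"angular": [0,0,71.5]},
  {"xyz": [0.3144,0.009,0],"angular": [0,0,77.5]},
])

```text
clock: 31.55
position: [0.5669, 0.2144, 0.1502]
ee_rot: [1.0, 0.009, -0.0, -0.0]
ft_force: [-0.7, 0.7, -0.4]
grip_width: 0.106
grasp_force: 39.1
```

>>> carry_out([
  {"xyz": [0,0,0],"angular": [0,0,0]},
  {"xyz": [0,0,0],"angular": [0,0,0]},
])

```text
clock: 31.75
position: [0.5667, 0.2128, 0.1501]
ee_rot: [1.0, 0.012, -0.0, 0.0]
ft_force: [-0.4, -0.4, -0.1]
grip_width: 0.104
grasp_force: 39.1
```

Run:
```python
from h import *
o=get_obs();print(o['position'],o['joint_pos'].round(2),o['ee_rot'].round(3),shift([.567,.213,.034],np.pi/2+.02))
c=camera('side');cv2.imwrite('pics/s4.png',cv2.resize(c['img'][150:384,120:340,::-1],(564,600),interpolation=cv2.INTER_CUBIC))
```

```text
[0.5667283  0.21279882 0.15007317] [ 0.01  0.4  -0.57  1.59  0.23  1.21 -2.14] [ 1.     0.012 -0.     0.   ] (array([ 0.0003, -0.0002,  0.1161]), np.float64(0.19640708581554245))
```

View pics/s4.png

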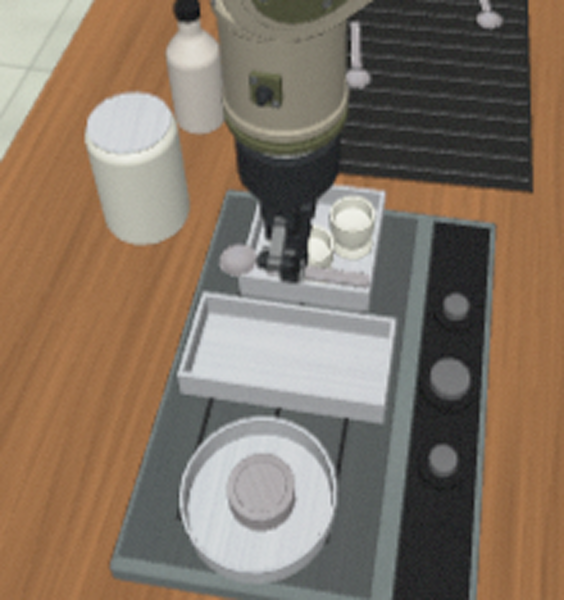

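Spoon 1 is held level with its bowl away from the robot, at crop (237,260), and is lined up along the tray. Both lids are stacked in the dish at (262,490).

>>> carry_out([
  {"xyz": [0,-0.005,0.03],"angular": [0,0,0]},
  {"xyz": [0,-0.005,0.06],"angular": [0,0,0]},
  {"xyz": [0,-0.005,0.08],"angular": [0,0,0]},
  {"xyz": [0,-0.005,0.1],"angular": [0,0,0]},
  {"xyz": [0,-0.005,0.11],"angular": [0,0,0]},
  {"xyz": [0,-0.005,0.116],"angular": [0,0,0]},
  {"xyz": [0,-0.005,0.116],"angular": [0,0,0]},
  {"xyz": [0,-0.005,0.116],"angular": [0,0,0]},
])

```text
clock: 32.6
position: [0.5675, 0.2177, 0.0352]
ee_rot: [1.0, 0.01, 0.001, -0.0]
ft_force: [0.4, -0.3, -0.5]
grip_width: 0.105
grasp_force: 39.1
```

>>> carry_out([
  {"xyz": [0,0,0],"angular": [0,0,0]},
  {"xyz": [0,0,0],"angular": [0,0,0]},
  {"xyz": [0,0,0],"angular": [0,0,0]},
  {"xyz": [0,0,-0.02],"angular": [0,0,0]},
  {"xyz": [0,0,-0.05],"angular": [0,0,0]},
  {"xyz": [0,0,-0.085],"angular": [0,0,0]},
  {"xyz": [0,0,-0.116],"angular": [0,0,0]},
  {"xyz": [0,0,-0.116],"angular": [0,0,0]},
], hand=0.22)

```text
clock: 33.4
position: [0.5691, 0.219, 0.1553]
ee_rot: [1.0, 0.011, 0.004, -0.001]
ft_force: [0.6, 0.0, 0.3]
grip_width: 0.218
grasp_force: 0.0
```

Run:
```python
from h import *
for r in detect():print(*r)
o=get_obs();print(o['position'],o['joint_pos'].round(2),shift([.5845,-.215,.15],np.radians(11.2)))
```

```text
spoon [ 0.5845 -0.215 ] 101.2 0.127
spoon [ 0.4362 -0.3543] 102.7 0.128
[0.56811847 0.21839306 0.1527274 ] [ 0.01  0.41 -0.57  1.59  0.23  1.21 -2.15] (array([0.0072, 0.4336, 0.0023]), np.float64(80.00626286924187))
```

>>> carry_out([
  {"xyz": [0.001,0.036,0],"angular": [0,0,-8.4]},
  {"xyz": [0.001,0.072,0],"angular": [0,0,-16.8]},
  {"xyz": [0.002,0.108,0],"angular": [0,0,-25.2]},
  {"xyz": [0.003,0.144,0],"angular": [0,0,-33.6]},
  {"xyz": [0.003,0.18,0],"angular": [0,0,-42]},
  {"xyz": [0.004,0.216,0],"angular": [0,0,-50.4]},
  {"xyz": [0.005,0.252,0],"angular": [0,0,-58.8]},
  {"xyz": [0.006,0.288,0],"angular": [0,0,-67.2]},
  {"xyz": [0.006,0.324,0],"angular": [0,0,-75.6]},
  {"xyz": [0.007,0.36,0],"angular": [0,0,-84]},
  {"xyz": [0.008,0.4,0],"angular": [0,0,-92]},
  {"xyz": [0.0084,0.4333,0],"angular": [0,0,-100]},
], hand=0.45)

```text
clock: 34.65
position: [0.5836, -0.2177, 0.149]
ee_rot: [0.633, 0.774, -0.0, -0.001]
ft_force: [0.7, -0.5, -0.2]
grip_width: 0.453
grasp_force: 0.0
```

>>> carry_out([
  {"xyz": [0,0,0],"angular": [0,0,0]},
  {"xyz": [0,0,0],"angular": [0,0,0]},
  {"xyz": [0,0,0.03],"angular": [0,0,0]},
  {"xyz": [0,0,0.06],"angular": [0,0,0]},
  {"xyz": [0,0,0.09],"angular": [0,0,0]},
  {"xyz": [0,0,0.1],"angular": [0,0,0]},
  {"xyz": [0,0,0.1],"angular": [0,0,0]},
])

```text
clock: 35.35
position: [0.5837, -0.2136, 0.049]
ee_rot: [0.634, 0.773, -0.0, -0.001]
ft_force: [-0.6, 0.1, 0.8]
grip_width: 0.447
grasp_force: 0.0
```

Run:
```python
from h import *
o=get_obs();print(o['position'],o['joint_pos'].round(2),shift([.5845,-.215,.007],np.radians(11.2)))
```

```text
[ 0.58366367 -0.21363885  0.04902544] [ 0.76  0.57 -0.63  1.63  0.37  1.07  0.22] (array([-0.0016,  0.0006,  0.042 ]), np.float64(0.05879724294262139))
```

>>> carry_out([
  {"xyz": [-0.001,0,0.015],"angular": [0,0,0]},
  {"xyz": [-0.001,0,0.03],"angular": [0,0,0]},
  {"xyz": [-0.001,0,0.04],"angular": [0,0,0]},
  {"xyz": [-0.001,0,0.043],"angular": [0,0,0]},
  {"xyz": [-0.001,0,0.043],"angular": [0,0,0]},
])

```text
clock: 35.85
position: [0.5844, -0.2162, 0.0068]
ee_rot: [0.635, 0.773, -0.0, -0.0]
ft_force: [0.7, 0.4, -0.4]
grip_width: 0.444
grasp_force: 0.0
```

>>> carry_out([
  {"xyz": [0,0,0],"angular": [0,0,0]},
  {"xyz": [0,0,0],"angular": [0,0,0]},
  {"xyz": [0,0,0],"angular": [0,0,0]},
  {"xyz": [0,0,0],"angular": [0,0,0]},
  {"xyz": [0,0,0],"angular": [0,0,0]},
  {"xyz": [0,0,-0.01],"angular": [0,0,0]},
  {"xyz": [0,0,-0.035],"angular": [0,0,0]},
  {"xyz": [0,0,-0.07],"angular": [0,0,0]},
  {"xyz": [0,0,-0.105],"angular": [0,0,0]},
  {"xyz": [0,0,-0.143],"angular": [0,0,0]},
  {"xyz": [0,0,-0.143],"angular": [0,0,0]},
  {"xyz": [0,0,-0.143],"angular": [0,0,0]},
], hand=0)

```text
clock: 37.05
position: [0.5849, -0.2164, 0.1513]
ee_rot: [0.635, 0.773, 0.0, 0.001]
ft_force: [-0.0, -0.2, -1.2]
grip_width: 0.103
grasp_force: 39.1
```

Run:
```python
from h import *
o=get_obs();print(o['position'],o['joint_pos'].round(2),shift([.5665,.238,.15],np.radians(91.2)))
for r in detect():print(*r)
c=camera('top');cv2.imwrite('pics/t5.png',cv2.resize(c['img'][165:245,80:240,::-1],(800,400),interpolation=cv2.INTER_CUBIC))
```

```text
[ 0.58487322 -0.21640835  0.15132298] [ 0.79  0.47 -0.67  1.54  0.3   1.24  0.27] (array([0.4493, 0.0702, 0.0009]), np.float64(-80.0017729149667))
lid [ 0.5034 -0.2771] 5263
```

View pics/t5.png

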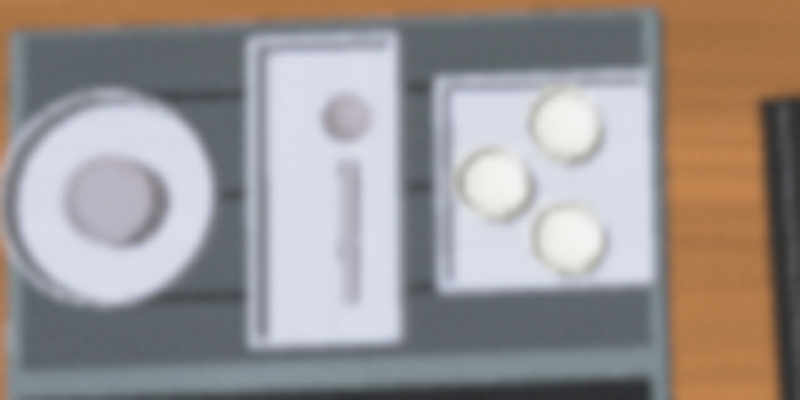

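Spoon 1 lies in the long tray, bowl at crop (347,117) and handle end at (350,300). The three cups are in the square tray and the lids are in the dish. I'll place spoon 2 beside it, the other way round.

>>> carry_out([
  {"xyz": [0.0375,0.006,0],"angular": [0,0,-6.7]},
  {"xyz": [0.075,0.012,0],"angular": [0,0,-13.4]},
  {"xyz": [0.1125,0.018,0],"angular": [0,0,-20.1]},
  {"xyz": [0.15,0.024,0],"angular": [0,0,-26.8]},
  {"xyz": [0.1875,0.03,0],"angular": [0,0,-33.5]},
  {"xyz": [0.225,0.036,0],"angular": [0,0,-40]},
  {"xyz": [0.2625,0.042,0],"angular": [0,0,-47]},
  {"xyz": [0.3,0.048,0],"angular": [0,0,-54]},
  {"xyz": [0.3375,0.054,0],"angular": [0,0,-61]},
  {"xyz": [0.375,0.06,0],"angular": [0,0,-67]},
  {"xyz": [0.4125,0.065,0],"angular": [0,0,-74]},
  {"xyz": [0.45,0.0705,0],"angular": [0,0,-80]},
])

```text
clock: 38.35
position: [0.5655, 0.2399, 0.1489]
ee_rot: [-0.013, 1.0, -0.0, -0.001]
ft_force: [1.7, -0.1, -0.8]
grip_width: 0.104
grasp_force: 39.1
```

>>> carry_out([
  {"xyz": [0,0,0],"angular": [0,0,0]},
  {"xyz": [0,0,0],"angular": [0,0,0]},
  {"xyz": [0,0,0.03],"angular": [0,0,0]},
  {"xyz": [0,0,0.05],"angular": [0,0,0]},
  {"xyz": [0,0,0.05],"angular": [0,0,0]},
  {"xyz": [0,0,0.05],"angular": [0,0,0]},
])

```text
clock: 38.95
position: [0.5666, 0.2378, 0.1003]
ee_rot: [-0.01, 1.0, -0.0, -0.0]
ft_force: [-0.2, 0.5, 0.5]
grip_width: 0.104
grasp_force: 39.1
```

Run:
```python
from h import *
o=get_obs();print(o['position'],o['joint_pos'].round(2),o['grip_width'],shift([.5665,.239,.039],np.radians(91.2)))
for r in detect():print(*r)
```

```text
[0.56656141 0.23777709 0.10028172] [ 0.26  0.62 -0.99  1.6   0.55  1.22  0.75] 0.1040208287210449 (array([-0.    ,  0.0013,  0.0613]), np.float64(-0.0960559040236549))
spoon [ 0.4362 -0.3542] 102.5 0.126
```

>>> carry_out([
  {"xyz": [0,0.001,0.02],"angular": [0,0,0]},
  {"xyz": [0,0.001,0.04],"angular": [0,0,0]},
  {"xyz": [0,0.001,0.055],"angular": [0,0,0]},
  {"xyz": [0,0.001,0.061],"angular": [0,0,0]},
  {"xyz": [0,0.001,0.061],"angular": [0,0,0]},
  {"xyz": [0,0.001,0.061],"angular": [0,0,0]},
])

```text
clock: 39.6
position: [0.5668, 0.2402, 0.0402]
ee_rot: [-0.01, 1.0, 0.0, 0.001]
ft_force: [0.3, -0.1, 0.1]
grip_width: 0.103
grasp_force: 39.1
```

>>> carry_out([
  {"xyz": [0,0,0],"angular": [0,0,0]},
  {"xyz": [0,0,0],"angular": [0,0,0]},
  {"xyz": [0,0,0],"angular": [0,0,0]},
  {"xyz": [0,0,-0.02],"angular": [0,0,0]},
  {"xyz": [0,0,-0.05],"angular": [0,0,0]},
  {"xyz": [0,0,-0.085],"angular": [0,0,0]},
  {"xyz": [0,0,-0.111],"angular": [0,0,0]},
  {"xyz": [0,0,-0.111],"angular": [0,0,0]},
  {"xyz": [0,0,-0.111],"angular": [0,0,0]},
], hand=0.22)

```text
clock: 40.5
position: [0.5666, 0.2398, 0.1506]
ee_rot: [-0.01, 1.0, -0.0, 0.001]
ft_force: [-0.5, -0.7, 0.0]
grip_width: 0.22
grasp_force: 0.0
```

Run:
```python
from h import *
for r in detect():print(*r)
o=get_obs();print(o['position'],o['joint_pos'].round(2),shift([.436,-.3543,.15],np.radians(12.5)))
```

```text
spoon [ 0.4362 -0.3542] 102.5 0.126
[0.56616948 0.23948323 0.14965186] [ 0.27  0.58 -1.02  1.55  0.5   1.3   0.78] (array([ 1.425e-01, -5.909e-01,  1.000e-04]), np.float64(78.6918426195098))
```

>>> carry_out([
  {"xyz": [0.01,-0.04,0],"angular": [0,0,6.6]},
  {"xyz": [0.02,-0.08,0],"angular": [0,0,13.2]},
  {"xyz": [0.03,-0.12,0],"angular": [0,0,19.8]},
  {"xyz": [0.04,-0.16,0],"angular": [0,0,26.4]},
  {"xyz": [0.05,-0.2,0],"angular": [0,0,33]},
  {"xyz": [0.06,-0.24,0],"angular": [0,0,39.6]},
  {"xyz": [0.07,-0.28,0],"angular": [0,0,46.2]},
  {"xyz": [0.08,-0.32,0],"angular": [0,0,52.8]},
  {"xyz": [0.09,-0.36,0],"angular": [0,0,59.4]},
  {"xyz": [0.1,-0.4,0],"angular": [0,0,66]},
  {"xyz": [0.11,-0.44,0],"angular": [0,0,72.6]},
  {"xyz": [0.12,-0.48,0],"angular": [0,0,78.7]},
], hand=0.45)

```text
clock: 41.75
position: [0.4551, -0.2441, 0.1493]
ee_rot: [0.628, 0.778, -0.0, -0.001]
ft_force: [0.2, -0.5, -0.1]
grip_width: 0.448
grasp_force: 0.0
```

>>> carry_out([
  {"xyz": [0,0,0],"angular": [0,0,0]},
  {"xyz": [0,0,0],"angular": [0,0,0]},
  {"xyz": [0,0,0],"angular": [0,0,0]},
])

```text
clock: 42.05
position: [0.4565, -0.2413, 0.1497]
ee_rot: [0.625, 0.781, 0.0, -0.001]
ft_force: [-0.2, 0.3, 0.6]
grip_width: 0.451
grasp_force: 0.0
```

Run:
```python
from h import *
o=get_obs();print(o['position'],o['joint_pos'].round(2),shift([.436,-.3543,.05],np.radians(12.5)))
for r in detect():print(*r)
```

```text
[ 0.45645952 -0.24128468  0.14966483] [ 1.05  0.23 -0.73  1.82  0.17  1.16  0.49] (array([-0.1059, -0.0446,  0.0996]), np.float64(0.1264271484662556))
lid [ 0.4468 -0.3186] 3619
```

>>> carry_out([
  {"xyz": [-0.035,-0.015,0],"angular": [0,0,0]},
  {"xyz": [-0.07,-0.03,0],"angular": [0,0,0]},
  {"xyz": [-0.1,-0.042,0],"angular": [0,0,0]},
  {"xyz": [-0.106,-0.0446,0],"angular": [0,0,0]},
  {"xyz": [-0.106,-0.0446,0.03],"angular": [0,0,0]},
  {"xyz": [-0.106,-0.0446,0.06],"angular": [0,0,0]},
  {"xyz": [-0.106,-0.0446,0.09],"angular": [0,0,0]},
  {"xyz": [-0.106,-0.0446,0.1],"angular": [0,0,0]},
  {"xyz": [-0.106,-0.0446,0.1],"angular": [0,0,0]},
  {"xyz": [-0.106,-0.0446,0.1],"angular": [0,0,0]},
])

```text
clock: 43.1
position: [0.4369, -0.3555, 0.0516]
ee_rot: [0.626, 0.78, 0.0, 0.001]
ft_force: [-0.3, -0.1, 0.4]
grip_width: 0.445
grasp_force: 0.0
```

Run:
```python
from h import *
o=get_obs();print(o['position'],o['joint_pos'].round(2),shift([.436,-.3543,.007],np.radians(12.5)))
c=camera('side');cv2.imwrite('pics/s6.png',cv2.resize(c['img'][100:250,200:360,::-1],(640,600),interpolation=cv2.INTER_CUBIC))
```

```text
[ 0.43686672 -0.35546707  0.05158124] [ 1.12  0.44 -0.62  1.79  0.3   1.    0.6 ] (array([ 0.0014, -0.0006,  0.0446]), np.float64(0.06209598212453377))
```

View pics/s6.png

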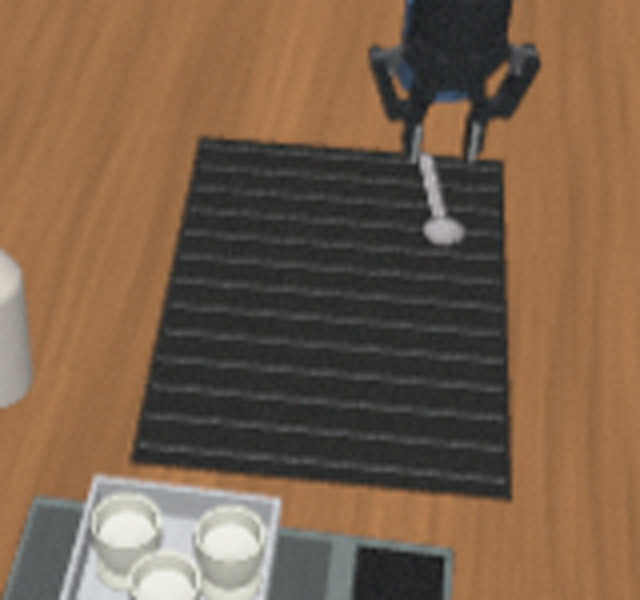

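Spoon 3 (bowl at crop (443,231)) is still where I measured it, with its handle between the open fingers.

>>> carry_out([
  {"xyz": [0.001,0,0.015],"angular": [0,0,0]},
  {"xyz": [0.001,0,0.03],"angular": [0,0,0]},
  {"xyz": [0.001,0,0.04],"angular": [0,0,0]},
  {"xyz": [0.001,0,0.043],"angular": [0,0,0]},
  {"xyz": [0.001,0,0.043],"angular": [0,0,0]},
])

```text
clock: 43.65
position: [0.4354, -0.3544, 0.0066]
ee_rot: [0.626, 0.78, 0.0, -0.001]
ft_force: [-0.2, 0.4, 0.4]
grip_width: 0.449
grasp_force: 0.0
```

>>> carry_out([
  {"xyz": [0,0,0],"angular": [0,0,0]},
  {"xyz": [0,0,0],"angular": [0,0,0]},
  {"xyz": [0,0,0],"angular": [0,0,0]},
  {"xyz": [0,0,0],"angular": [0,0,0]},
  {"xyz": [0,0,0],"angular": [0,0,0]},
  {"xyz": [0,0,-0.01],"angular": [0,0,0]},
  {"xyz": [0,0,-0.035],"angular": [0,0,0]},
  {"xyz": [0,0,-0.07],"angular": [0,0,0]},
  {"xyz": [0,0,-0.105],"angular": [0,0,0]},
  {"xyz": [0,0,-0.143],"angular": [0,0,0]},
  {"xyz": [0,0,-0.143],"angular": [0,0,0]},
  {"xyz": [0,0,-0.143],"angular": [0,0,0]},
], hand=0)

```text
clock: 44.85
position: [0.4358, -0.355, 0.1513]
ee_rot: [0.626, 0.78, -0.0, 0.001]
ft_force: [0.1, -0.3, -0.9]
grip_width: 0.105
grasp_force: 39.0
```

Run:
```python
from h import *
o=get_obs();print(o['position'],o['joint_pos'].round(2),o['grip_width'],shift([.567,.227,.15],np.radians(91.2)))
c=camera('top');cv2.imwrite('pics/t6.png',cv2.resize(c['img'][165:245,80:240,::-1],(800,400),interpolation=cv2.INTER_CUBIC))
```

```text
[ 0.43580534 -0.35498871  0.15130857] [ 1.16  0.32 -0.66  1.71  0.21  1.18  0.66] 0.10532105645911334 (array([5.398e-01, 2.540e-01, 5.000e-04]), np.float64(-78.70192665127045))
```

View pics/t6.png

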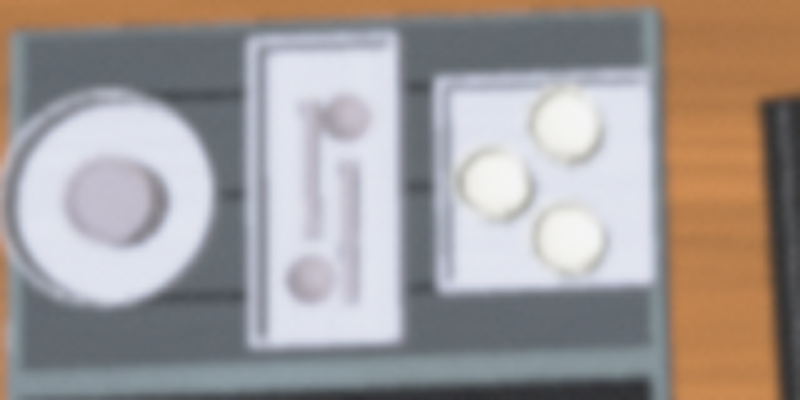

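Spoons 1 and 2 lie side by side head-to-tail in the long tray, bowls at crop (347,117) and (310,280). Spoon 3 will go in the middle, on top of the handles.

>>> carry_out([
  {"xyz": [0.04,0.019,0],"angular": [0,0,-6.6]},
  {"xyz": [0.08,0.038,0],"angular": [0,0,-13.2]},
  {"xyz": [0.12,0.057,0],"angular": [0,0,-19.8]},
  {"xyz": [0.16,0.075,0],"angular": [0,0,-26.4]},
  {"xyz": [0.2,0.094,0],"angular": [0,0,-33]},
  {"xyz": [0.24,0.113,0],"angular": [0,0,-39.6]},
  {"xyz": [0.28,0.132,0],"angular": [0,0,-46.2]},
  {"xyz": [0.32,0.151,0],"angular": [0,0,-52.8]},
  {"xyz": [0.36,0.17,0],"angular": [0,0,-59.4]},
  {"xyz": [0.4,0.188,0],"angular": [0,0,-66]},
  {"xyz": [0.44,0.207,0],"angular": [0,0,-72.6]},
  {"xyz": [0.47,0.221,0],"angular": [0,0,-78.7]},
])

```text
clock: 46.1
position: [0.5488, 0.1547, 0.149]
ee_rot: [-0.014, 1.0, 0.0, -0.001]
ft_force: [-0.1, -0.5, 0.0]
grip_width: 0.107
grasp_force: 39.1
```

>>> carry_out([
  {"xyz": [0,0,0],"angular": [0,0,0]},
  {"xyz": [0,0,0],"angular": [0,0,0]},
])

```text
clock: 46.3
position: [0.5487, 0.1525, 0.1489]
ee_rot: [-0.011, 1.0, 0.0, -0.001]
ft_force: [-0.3, -0.6, -1.1]
grip_width: 0.103
grasp_force: 39.1
```

Run:
```python
from h import *
o=get_obs();print(o['position'],o['joint_pos'].round(2),o['grip_width'],shift([.567,.229,.047],np.radians(91.2)))
```

```text
[0.54874996 0.1525346  0.14891028] [ 0.49  0.48 -1.06  1.67  0.44  1.25  0.93] 0.10345191295632648 (array([-0.0202,  0.076 ,  0.1019]), np.float64(0.07521393853696577))
```

>>> carry_out([
  {"xyz": [-0.01,0.038,0],"angular": [0,0,0]},
  {"xyz": [-0.02,0.07,0],"angular": [0,0,0]},
  {"xyz": [-0.02,0.076,0],"angular": [0,0,0]},
  {"xyz": [-0.02,0.076,0.03],"angular": [0,0,0]},
  {"xyz": [-0.02,0.076,0.06],"angular": [0,0,0]},
  {"xyz": [-0.02,0.076,0.085],"angular": [0,0,0]},
  {"xyz": [-0.02,0.076,0.098],"angular": [0,0,0]},
  {"xyz": [-0.02,0.076,0.103],"angular": [0,0,0]},
  {"xyz": [-0.02,0.076,0.103],"angular": [0,0,0]},
  {"xyz": [-0.02,0.076,0.103],"angular": [0,0,0]},
])

```text
clock: 47.3
position: [0.5687, 0.2284, 0.0485]
ee_rot: [-0.01, 1.0, 0.0, 0.001]
ft_force: [-0.0, 1.2, -0.1]
grip_width: 0.107
grasp_force: 39.2
```

>>> carry_out([
  {"xyz": [0,0,0],"angular": [0,0,0]},
  {"xyz": [0,0,0],"angular": [0,0,0]},
  {"xyz": [0,0,0],"angular": [0,0,0]},
  {"xyz": [0,0,-0.02],"angular": [0,0,0]},
  {"xyz": [0,0,-0.05],"angular": [0,0,0]},
  {"xyz": [0,0,-0.085],"angular": [0,0,0]},
  {"xyz": [0,0,-0.103],"angular": [0,0,0]},
  {"xyz": [0,0,-0.103],"angular": [0,0,0]},
  {"xyz": [0,0,-0.103],"angular": [0,0,0]},
], hand=0.22)

```text
clock: 48.2
position: [0.568, 0.2281, 0.1498]
ee_rot: [-0.01, 1.0, -0.0, 0.0]
ft_force: [0.3, 0.7, -0.0]
grip_width: 0.22
grasp_force: 0.0
```

Run:
```python
from h import *
o=get_obs();print(o['position'],o['joint_pos'].round(2),o['grip_width'],shift([.4255,.2243,.1]))
```

```text
[0.56803068 0.22805522 0.1498218 ] [ 0.29  0.57 -1.02  1.56  0.5   1.3   0.8 ] 0.2201308137576103 (array([ 0.1426, -0.0008,  0.0498]), None)
```

>>> carry_out([
  {"xyz": [0.035,0,0],"angular": [0,0,0]},
  {"xyz": [0.07,0,0],"angular": [0,0,0]},
  {"xyz": [0.105,0,0],"angular": [0,0,0]},
  {"xyz": [0.14,0,0],"angular": [0,0,0]},
  {"xyz": [0.1426,-0.0008,0.03],"angular": [0,0,0]},
  {"xyz": [0.1426,-0.0008,0.05],"angular": [0,0,0]},
  {"xyz": [0.1426,-0.0008,0.05],"angular": [0,0,0]},
  {"xyz": [0.1426,-0.0008,0.05],"angular": [0,0,0]},
], hand=0)

```text
clock: 49.0
position: [0.4251, 0.2246, 0.1]
ee_rot: [-0.011, 1.0, 0.0, -0.001]
ft_force: [-0.1, 0.7, 0.2]
grip_width: -0.002
grasp_force: 0.0
```

Run:
```python
from h import *
o=get_obs();print(o['position'],o['joint_pos'].round(2),o['grip_width'],shift([.4255,.2243,.043]))
a=camera('top')['img'][165:275,80:240,::-1];b=camera('side')['img'][230:384,130:340,::-1]
cv2.imwrite('pics/b7.png',np.vstack([cv2.resize(a,(436,300),interpolation=cv2.INTER_CUBIC),cv2.resize(b,(436,300),interpolation=cv2.INTER_CUBIC)]))
```

```text
[0.42507233 0.22458522 0.09999839] [ 0.45  0.35 -1.15  1.94  0.36  1.08  0.73] -0.002476755863094711 (array([-0.0005, -0.0003,  0.057 ]), None)
```

View pics/b7.png

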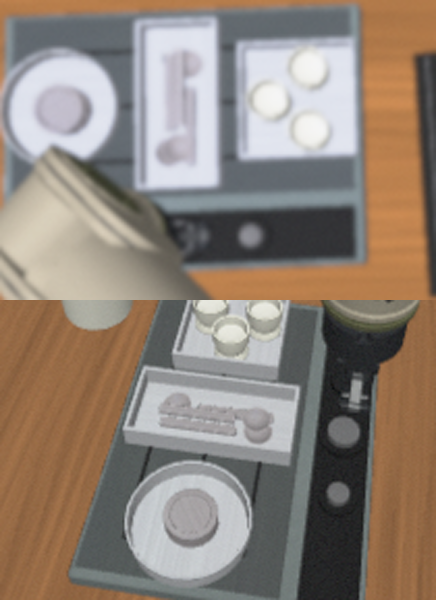

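All eight things are in. The three spoons are in the long tray (two head-to-tail with the third across them), the cups stand in the square tray, and the lids are stacked in the dish. The shut fingers are above the middle key, so I press it.

>>> carry_out([
  {"xyz": [0,0,0.025],"angular": [0,0,0]},
  {"xyz": [0,0,0.045],"angular": [0,0,0]},
  {"xyz": [0,0,0.052],"angular": [0,0,0]},
  {"xyz": [0,0,0.056],"angular": [0,0,0]},
  {"xyz": [0,0,0.06],"angular": [0,0,0]},
  {"xyz": [0,0,0.063],"angular": [0,0,0]},
  {"xyz": [0,0,0.063],"angular": [0,0,0]},
  {"xyz": [0,0,0.063],"angular": [0,0,0]},
])

```text
clock: 49.9
position: [0.426, 0.2251, 0.0404]
ee_rot: [-0.011, 1.0, -0.001, 0.001]
ft_force: [-15.4, -11.0, 44.7]
grip_width: -0.003
grasp_force: 22.4
```

>>> carry_out([
  {"xyz": [0,0,-0.01],"angular": [0,0,0]},
  {"xyz": [0,0,-0.02],"angular": [0,0,0]},
  {"xyz": [0,0,-0.02],"angular": [0,0,0]},
  {"xyz": [0,0,-0.02],"angular": [0,0,0]},
  {"xyz": [0,0,-0.02],"angular": [0,0,0]},
])

```text
clock: 50.4
position: [0.4254, 0.2243, 0.057]
ee_rot: [-0.01, 1.0, -0.0, -0.0]
ft_force: [-0.1, 1.1, -0.6]
grip_width: -0.0
grasp_force: 0.0
```

>>> carry_out([
  {"xyz": [0,0,0.005],"angular": [0,0,0]},
  {"xyz": [0,0,0.01],"angular": [0,0,0]},
  {"xyz": [0,0,0.01],"angular": [0,0,0]},
  {"xyz": [0,0,0.01],"angular": [0,0,0]},
])

```text
clock: 50.8
position: [0.4253, 0.2245, 0.047]
ee_rot: [-0.011, 1.0, -0.0, -0.0]
ft_force: [-0.6, -0.8, 1.3]
grip_width: -0.001
grasp_force: 0.7
```

>>> carry_out([
  {"xyz": [0,0,0.0015],"angular": [0,0,0]},
  {"xyz": [0,0,0.003],"angular": [0,0,0]},
  {"xyz": [0,0,0.003],"angular": [0,0,0]},
  {"xyz": [0,0,0.003],"angular": [0,0,0]},
])

```text
clock: 51.2
position: [0.4254, 0.2246, 0.0443]
ee_rot: [-0.011, 1.0, -0.0, -0.0]
ft_force: [-1.1, -0.6, 2.8]
grip_width: 0.001
grasp_force: 1.5
```

>>> carry_out([
  {"xyz": [0,0,0.001],"angular": [0,0,0]},
  {"xyz": [0,0,0.002],"angular": [0,0,0]},
  {"xyz": [0,0,0.002],"angular": [0,0,0]},
  {"xyz": [0,0,0.002],"angular": [0,0,0]},
])

```text
clock: 51.6
position: [0.4255, 0.2246, 0.0423]
ee_rot: [-0.011, 1.0, -0.0, -0.0]
ft_force: [-1.3, -1.5, 4.0]
grip_width: 0.002
grasp_force: 2.1
```

>>> carry_out([
  {"xyz": [0,0,0.001],"angular": [0,0,0]},
  {"xyz": [0,0,0.002],"angular": [0,0,0]},
  {"xyz": [0,0,0.002],"angular": [0,0,0]},
  {"xyz": [0,0,0.002],"angular": [0,0,0]},
])

```text
clock: 52.0
position: [0.4255, 0.2247, 0.0409]
ee_rot: [-0.011, 1.0, -0.0, 0.0]
ft_force: [-6.2, -2.9, 16.3]
grip_width: 0.004
grasp_force: 8.4
```

The force curve (1.3, 2.8, 4.0, then 16 N) shows the middle key bottoms out at TCP z of about 0.041. The next keys are the left, then the right.

>>> carry_out([
  {"xyz": [0,0,-0.01],"angular": [0,0,0]},
  {"xyz": [0,0,-0.025],"angular": [0,0,0]},
  {"xyz": [0,0.02,-0.025],"angular": [0,0,0]},
  {"xyz": [0,0.05,-0.025],"angular": [0,0,0]},
  {"xyz": [0,0.07,-0.025],"angular": [0,0,0]},
  {"xyz": [0,0.075,-0.025],"angular": [0,0,0]},
  {"xyz": [0,0.075,-0.025],"angular": [0,0,0]},
  {"xyz": [0,0.075,-0.025],"angular": [0,0,0]},
])

```text
clock: 52.8
position: [0.4243, 0.2985, 0.0653]
ee_rot: [-0.01, 1.0, -0.0, 0.0]
ft_force: [0.6, -1.2, -0.7]
grip_width: -0.001
grasp_force: 0.0
```

>>> carry_out([
  {"xyz": [0,0,0.01],"angular": [0,0,0]},
  {"xyz": [0,0,0.017],"angular": [0,0,0]},
  {"xyz": [0,0,0.02],"angular": [0,0,0]},
  {"xyz": [0,0,0.0225],"angular": [0,0,0]},
  {"xyz": [0,0,0.0245],"angular": [0,0,0]},
  {"xyz": [0,0,0.025],"angular": [0,0,0]},
  {"xyz": [0,0,0.025],"angular": [0,0,0]},
])

```text
clock: 53.5
position: [0.4241, 0.299, 0.041]
ee_rot: [-0.01, 1.0, -0.001, 0.0]
ft_force: [-3.5, -8.3, 15.3]
grip_width: -0.001
grasp_force: 7.6
```

>>> carry_out([
  {"xyz": [0,0,-0.01],"angular": [0,0,0]},
  {"xyz": [0,0,-0.025],"angular": [0,0,0]},
  {"xyz": [0,-0.03,-0.03],"angular": [0,0,0]},
  {"xyz": [0,-0.065,-0.03],"angular": [0,0,0]},
  {"xyz": [0,-0.1,-0.03],"angular": [0,0,0]},
  {"xyz": [0,-0.135,-0.03],"angular": [0,0,0]},
  {"xyz": [0,-0.15,-0.025],"angular": [0,0,0]},
  {"xyz": [0,-0.15,-0.025],"angular": [0,0,0]},
  {"xyz": [0,-0.15,-0.025],"angular": [0,0,0]},
])

```text
clock: 54.4
position: [0.4273, 0.1502, 0.0659]
ee_rot: [-0.01, 1.0, 0.0, 0.0]
ft_force: [1.3, 0.5, -0.2]
grip_width: 0.0
grasp_force: 0.0
```

>>> carry_out([
  {"xyz": [0,0,0.01],"angular": [0,0,0]},
  {"xyz": [0,0,0.017],"angular": [0,0,0]},
  {"xyz": [0,0,0.02],"angular": [0,0,0]},
  {"xyz": [0,0,0.0225],"angular": [0,0,0]},
  {"xyz": [0,0,0.0245],"angular": [0,0,0]},
  {"xyz": [0,0,0.025],"angular": [0,0,0]},
  {"xyz": [0,0,0.025],"angular": [0,0,0]},
])

```text
clock: 55.1
position: [0.4267, 0.1505, 0.0409]
ee_rot: [-0.011, 1.0, -0.0, -0.0]
ft_force: [-7.7, 1.1, 15.9]
grip_width: 0.002
grasp_force: 8.1
```

>>> carry_out([
  {"xyz": [0,0,-0.01],"angular": [0,0,0]},
  {"xyz": [0,0,-0.04],"angular": [0,0,0]},
  {"xyz": [0,0,-0.08],"angular": [0,0,0]},
  {"xyz": [0,0,-0.12],"angular": [0,0,0]},
  {"xyz": [0,0,-0.16],"angular": [0,0,0]},
  {"xyz": [0,-0.05,-0.16],"angular": [0,0,0]},
  {"xyz": [0,-0.1,-0.16],"angular": [0,0,0]},
  {"xyz": [0,-0.15,-0.16],"angular": [0,0,0]},
  {"xyz": [0,-0.2,-0.16],"angular": [0,0,0]},
  {"xyz": [0,-0.2,-0.16],"angular": [0,0,0]},
  {"xyz": [0,-0.2,-0.16],"angular": [0,0,0]},
])

```text
clock: 56.2
position: [0.4311, -0.0512, 0.2003]
ee_rot: [-0.009, 1.0, 0.0, -0.0]
ft_force: [0.8, 0.5, 0.0]
grip_width: 0.001
grasp_force: 0.0
```

Run:
```python
from h import *
for r in detect():print(*r)
a=camera('top')['img'][110:275,80:360,::-1];b=camera('side')['img'][120:384,100:340,::-1]
cv2.imwrite('pics/b8.png',np.hstack([cv2.resize(a,(400,236),interpolation=cv2.INTER_CUBIC).copy() if 0 else cv2.copyMakeBorder(cv2.resize(a,(400,236)),0,204,0,0,cv2.BORDER_CONSTANT),cv2.resize(b,(400,440),interpolation=cv2.INTER_CUBIC)]))
```

```text
lid [ 0.4345 -0.0655] 1575
```

View pics/b8.png

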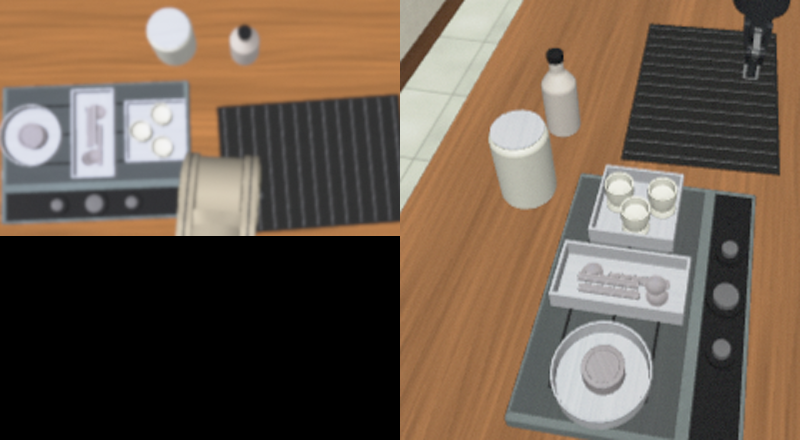

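Everything is in place in both views: the mat is empty, the keys are up, the bystanders are unmoved and the gripper is clear. I'm handing in.

```bash
python3 -c "
from workcell import *
print(hand_in())"
```

```text
the job is handed in; nothing more can be done
None
```

I handed the job in at about 56 s: all three spoons, three egg cups and two jar lids are in their trays, the keys were pressed middle, left, right, and the last pictures show everything in place; hand-in returned no verdict.

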